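Fetch the bleed keys from behind the boiler chemicals

TASK

The red spray can, the blue bottle and the yellow tub stand in the way of the bleed keys: first move all three to the grey side tray and stand them in it, then, with all three waiting there, lay the bleed keys flat in the green dish, and last stand each container back in the middle of the coaster of its own colour. Keep the containers upright all the time, and leave the spanner where it lies.

Things in the scene. Friction and masses are not known exactly. Their poses are not given: they have to be found in the camera images.
- sealer_can: red spray can of leak sealer with a white cap, upright and round, 120 mm tall; red body 52 mm across up to 82 mm, white cap 44 mm across from there to the top; about 0.3 kg. Origin at the centre of its underside, z up.
- inhibitor_bottle: blue bottle with a white label band and a black cap, upright and round, 120 mm tall; body 54 mm across up to 70 mm, black cap 38 mm across from 84 mm to the top; about 0.3 kg. Origin at the centre of its underside, z up.
- paste_tub: yellow round tub with a yellow lid that has a grey disc on top, upright, 120 mm tall; body 54 mm across up to 88 mm, lid 51 mm across from there to the top (a thin grey band, 52 mm across, just above the joint); about 0.3 kg. Origin at the centre of its underside, z up.
- bleed_keys: steel ring with a steel and a brass bleed key and an orange bar fob, one rigid 70 g piece lying flat on the tile step (8 mm above the ledge) behind the containers. Fob 40 mm long, 16 wide, 16 high: grip it across its width. Origin at the centre of the fob's underside; x along the fob towards the ring, y across, z up. Ring and keys are up to 8 mm high, reach x = +52 mm and 40 mm either side in y.
- red_coaster: red round coaster, 72 mm across, 4 mm thick, fixed on the cream tile step; the red spray can stands on it at the start. Origin at the centre of its underside, 8 mm above the ledge; x points level away from the robot, square to the row, y along the row. The coasters stand 79 mm apart in a row, in any order, the outer two 15 mm further from the robot than the middle one.
- blue_coaster: blue round coaster, 72 mm across, 4 mm thick, fixed on the cream tile step; the blue bottle stands on it at the start. Origin at the centre of its underside, 8 mm above the ledge; x points level away from the robot, square to the row, y along the row. The coasters stand 79 mm apart in a row, in any order, the outer two 15 mm further from the robot than the middle one.
- yellow_coaster: yellow round coaster, 72 mm across, 4 mm thick, fixed on the cream tile step; the yellow tub stands on it at the start. Origin at the centre of its underside, 8 mm above the ledge; x points level away from the robot, square to the row, y along the row. The coasters stand 79 mm apart in a row, in any order, the outer two 15 mm further from the robot than the middle one.
- side_tray: grey shallow tray fixed on the ledge to one side (left or right), 260 mm along its x axis, 120 mm along y, rim 14 mm high, walls and floor 4 mm thick, empty at the start. Origin at the centre of its underside; it has room for the three containers in a line along x, 80 mm apart.
- parts_dish: green open rectangular dish fixed on the ledge on the other side, 160 mm along its x axis, 140 mm along y, rim 22 mm high, walls and floor 4 mm thick, empty at the start. Origin at the centre of its underside.
- spanner: chrome adjustable spanner lying flat on the ledge between the robot and the row, about 200 mm long, 46 mm wide, 12 mm high; to be left where it is. Origin on its underside near mid-length, x along it towards the jaws.
Things that resemble listed ones, but are neither listed nor needed, are in the scene too. What is shaped like the bleed_keys but black is not meant.

How it is judged:
By the outcome, as a careful person would: the job done as asked, in the order asked, and still so for the second after the job is handed in, with the robot touching nothing.
It also fails if it takes over 147 s, if anything falls off the work surface, if the arm or the gripper's body presses on something with over 40 N, if the wrist force passes 120 N, or if a joint passes its speed limit or range.

ROBOT

A 6-joint arm with a two-finger parallel gripper is mounted at the origin on the work surface. World frame = base frame: x ahead of the robot, y to its left, z up, the work surface at z = 0. Lengths are in m, angles in rad, forces in N, time in s.
With the tool pointing down it reaches from about 0.4 to 0.825 m from the base axis. Payload 7 kg.
Tool frame: the origin (TCP) lies at the very end of the fingers, on their centre line; the grasp point (between the pads) lies 19 mm behind it; z points along the fingers, y is the direction in which the jaws open and shut (so a half turn about z gives the same grasp; the last joint's range is limited). The gripper opens to 88 mm and grips with 3 to 60 N. Pads are 19 mm wide; open, the fingers measure 130 mm over their backs; the gripper's body (78 mm by 193 mm) begins 47 mm behind the grasp point.
Start: joints at [-0.941, 0.359, 0.012, 0, -1.224, -0.288], TCP at [0.226, -0.636, 0.227] pointing down, gripper open.
Joint ranges: [-3.07, 3.07], [-1.43, 2.12], [-1.02, 1.25], [-3.03, 1.67], [-3.05, -0], [-3.03, 3.03]. Speed limits (rad/s): [2.39, 2.39, 3.01, 3.14, 3.14, 3.14].

INTERFACE

Orientations are given as [roll, pitch, yaw] about the fixed x, y, z axes, in that order (R = Rz(yaw) Ry(pitch) Rx(roll)).
In Python, from station import arm gives the robot as it stands.
- The arm moves only by the shell command python3 -m inch 'ROWS' [FORCE]. ROWS is text: rows parted by semicolons, each of 7 numbers parted by spaces: the closure, from 0 (fully open) to 1 (shut), then the shift along the tool's x, y, z each as a share of 300 mm, from -1 to 1, then the turn, a rotation vector about the tool's x, y, z each as a share of 60 degrees, from -1 to 1. In form: grip tx ty tz rx ry rz; .... A call has 1 to 12 rows; each row is the pose to reach, as a shift and turn from the pose commanded when the call began, along the tool's axes at that moment; what a row does not reach only later rows make up. A row lasts 1/10 s, in which the tool goes at most 50 mm and 8.59 degrees, less where a joint would pass 70% of its speed; a pose out of reach is approached as far as the arm can. A call with a number of a shift or a turn outside -1 to 1 is refused whole. A call with a gripper value outside its range is refused whole. The fingers move at their own pace and stop on an object; FORCE is the grip in N (left out, the last holds). Time passes only in rows, so rows that repeat a pose let the fingers close. It gives the time, the measured TCP pose, the force and the opening at its end, in the units of the state.
- arm.get_state(): the state, without advancing time (a new reading comes with each control period).
- arm.grab_frame(name): name is "scene" or "top"; returns a dict with "img" (420x560x3 uint8, red, green, blue), "range_z" (420x560 float32, m along the optical axis (not along the pixel's ray), 0 where there is no reading), "fx", "fy", "cx", "cy" (pixels), "extrinsics" (4x4, takes a point from world to camera coordinates). Camera axes: x right, y up, looking along -z (the intrinsics and any distortion apply to the point x, -y, -z); pixel columns grow to the right and rows downward; lengths in m; the calibration is good to about 2 mm. A picture is of the moment at which its call begins.
- arm.job_done(): hands the job in, once; it reports no verdict.
The state is a dict: "t": time; "q": joint angles; "qd": joint speeds; "joint_efforts": joint torques, N m; "eef_pos": TCP position; "ee_rot": TCP orientation; "force": force on the tool from outside, world axes, zero at the start; "moment": the same for the moment, N m; "width": finger opening in m.
Only numpy, scipy, OpenCV 4.12 (cv2) and the standard library are available. Lean on these libraries where they do the work, as an engineer would, in place of code of your own. Each camera call takes 0.05 s, during which the arm holds its last target.

## Working session

There is one attempt and no reset: what is moved stays moved. The work goes in short steps, Python scripts to look and compute and a shell command to move; the robot and the scene stay as the last step left them, time stands still between calls to the robot, and variables do not carry over. Pictures are saved under pics/ and viewed, and the job is handed in when it is done.

```bash
ls; mkdir -p pics; python3 - <<'E'
from station import arm
import cv2,numpy as np
s=arm.get_state();print({k:np.round(v,4).tolist() for k,v in s.items()})
for n in("scene","top"):
    f=arm.grab_frame(n);cv2.imwrite(f"pics/{n}0.png",f["img"][:,:,::-1])
    print(n,f["fx"],f["fy"],f["cx"],f["cy"],np.round(f["extrinsics"],4).tolist(),f.keys())
E
```

```text
pics
{'t': 0.0, 'q': [-0.9409, 0.3594, 0.0111, -0.0003, -1.2242, -0.2881], 'qd': [-0.0007, -0.0002, -0.0017, 0.0006, -0.0014, 0.0007], 'joint_efforts': [-0.0016, -58.2719, 29.3043, 6.9968, 0.0068, -0.0001], 'eef_pos': [0.226, -0.6355, 0.2256], 'ee_rot': [3.1399, -0.0002, -2.7999], 'force': [-0.2361, -0.0173, -0.484], 'moment': [0.0258, 0.0124, -0.0368], 'width': 0.0875}
scene 395.57866027877594 395.57866027877594 285.94482161370735 207.8647854723001 [[-0.7354, 0.6773, 0.0212, 0.394], [-0.3879, -0.4464, 0.8064, 0.1709], [0.5556, 0.5848, 0.591, -1.0921], [0.0, 0.0, 0.0, 1.0]] dict_keys(['img', 'range_z', 'fx', 'fy', 'cx', 'cy', 'extrinsics'])
top 538.2364870205184 538.2364870205184 282.2031453453595 210.00012349175012 [[-0.0198, -0.9997, -0.0119, 0.0265], [0.9871, -0.0214, 0.1589, -0.5328], [-0.1591, -0.0086, 0.9872, -1.0432], [0.0, 0.0, 0.0, 1.0]] dict_keys(['img', 'range_z', 'fx', 'fy', 'cx', 'cy', 'extrinsics'])
```

View pics/scene0.png

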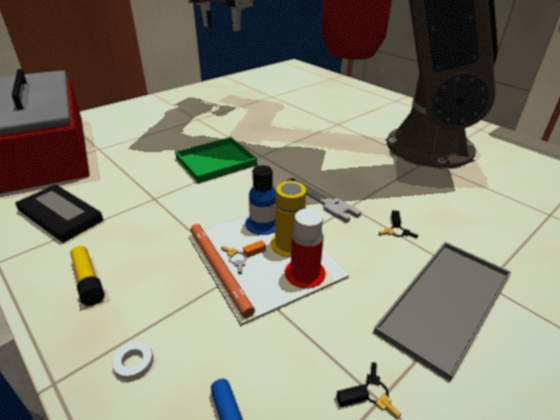

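View pics/top0.png

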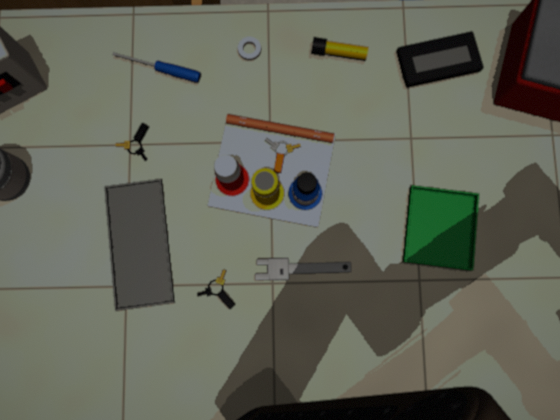

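The scene view shows red can (305,250), tub (290,215), bottle (262,200), orange-fob keys (245,250), tray (445,305) and dish (215,158). The top view shows can (230,175), tub (266,187), bottle (305,188) and orange fob (280,160). Black look-alike keys are at (135,145) and (215,290). Next I measure.

```bash
cat > h.py <<'E'
from station import arm
import cv2,numpy as np
from scipy.optimize import least_squares
def plane(f,uv,z):
    uv=np.atleast_2d(np.asarray(uv,float));E=f["extrinsics"];R=E[:3,:3];t=E[:3,3]
    d=np.c_[(uv[:,0]-f["cx"])/f["fx"],-(uv[:,1]-f["cy"])/f["fy"],-np.ones(len(uv))]@R
    o=-R.T@t
    return o+d*((z-o[2])/d[:,2])[:,None]
def cloud(f):
    h,w=f["range_z"].shape;u,v=np.meshgrid(np.arange(w),np.arange(h));z=f["range_z"]
    c=np.stack([(u-f["cx"])/f["fx"]*z,-(v-f["cy"])/f["fy"]*z,-z],-1)
    return (c-f["extrinsics"][:3,3])@f["extrinsics"][:3,:3]
def hsv(f): return cv2.cvtColor(f["img"],cv2.COLOR_RGB2HSV)
def circ(P,r=None):
    if r: 
        s=least_squares(lambda p:np.hypot(P[:,0]-p[0],P[:,1]-p[1])-r,P[:,:2].mean(0),loss="soft_l1",f_scale=.001);return s.x,np.sqrt((s.fun**2).mean())
    s=least_squares(lambda p:np.hypot(P[:,0]-p[0],P[:,1]-p[1])-p[2],[*P[:,:2].mean(0),.03],loss="soft_l1",f_scale=.001);return s.x,np.sqrt((s.fun**2).mean())
def box(f,m,z):
    c=max(cv2.findContours(m.astype(np.uint8),cv2.RETR_EXTERNAL,cv2.CHAIN_APPROX_NONE)[0],key=cv2.contourArea)[:,0]
    P=plane(f,c,z)[:,:2]; return cv2.minAreaRect((P*1000).astype(np.float32)),P
E
python3 - <<'E'
from h import *
f=arm.grab_frame("top");g=arm.grab_frame("scene")
for n,f in(("top",f),("scene",g)):
    C=cloud(f);H=hsv(f);ok=f["range_z"]>0
    print(n,"bad",(~ok).mean())
    # container tops from depth
    m=ok&(C[...,2]>.122)&(C[...,2]<.145)&(C[...,0]>.35)&(C[...,0]<.75)&(abs(C[...,1])<.25)
    k,l,st,ce=cv2.connectedComponentsWithStats(m.astype(np.uint8))
    for i in range(1,k):
        if st[i,4]>30:
            P=C[l==i];print("top",st[i,4],ce[i].round(1),np.median(P,0).round(4),((P.max(0)+P.min(0))/2).round(4),np.ptp(P,0).round(4))
    if n=="top":
        q=[(62,122),(40,118)]
    # orange fob
    h,s,v=H[...,0],H[...,1],H[...,2]
    for nm,mm in(("orange",(h>5)&(h<16)&(s>190)&(v>120)),("green",(h>50)&(h<75)&(s>150)),):
        m=mm
        k,l,st,ce=cv2.connectedComponentsWithStats(m.astype(np.uint8))
        for i in range(1,k):
            if st[i,4]>40: print(nm,st[i].tolist(),ce[i].round(1),np.median(C[l==i],0).round(4))
    if n=="top":
        for p in[(282,154),(245,272),(140,240),(440,230),(300,268),(235,205),(325,210),(280,122),(62,400)]: print(p,C[p[1],p[0]].round(4),H[p[1],p[0]])
c=cv2.resize(cv2.cvtColor(arm.grab_frame("top")["img"],4)[100:230,195:345],None,fx=5,fy=4.6,interpolation=cv2.INTER_CUBIC);cv2.imwrite("pics/crop1.png",c)
c=cv2.resize(cv2.cvtColor(g["img"],4)[160:320,180:360],None,fx=4,fy=3.7,interpolation=cv2.INTER_CUBIC);cv2.imwrite("pics/crop2.png",c)
E
```

```text
top bad 0.004013605442176871
top 422 [225.3 166.1] [0.6048 0.1203 0.1314] [0.6053 0.1201 0.1297] [0.0432 0.0435 0.0151]
top 579 [264.4 181.5] [0.5736 0.0472 0.1319] [0.5751 0.0477 0.1298] [0.0512 0.0491 0.0151]
top 327 [306.8 182.2] [ 0.5706 -0.0323  0.1315] [ 0.5718 -0.0327  0.1295] [0.0379 0.0375 0.0142]
green [404, 186, 74, 84, 5243] [440.8 227.7] [ 0.4947 -0.3118  0.0041]
(282, 154) [0.6542 0.0137 0.0258] [ 11 153 118]
(245, 272) [0.4122 0.0949 0.0027] [ 39  34 128]
(140, 240) [0.4826 0.3122 0.0052] [30 17 74]
(440, 230) [ 0.4905 -0.3102  0.0037] [ 67 187  98]
(300, 268) [ 0.4178 -0.0183  0.0079] [15  8 62]
(235, 205) [0.5514 0.114  0.0088] [108  28 138]
(325, 210) [ 0.5385 -0.074  -0.0018] [ 42  26 129]
(280, 122) [0.7314 0.0167 0.0026] [ 34  35 116]
(62, 400) [0.166  0.4623 0.0006] [ 36  35 115]
scene bad 0.003784013605442177
top 255 [261.5 171.8] [ 0.5756 -0.026   0.1315] [ 0.5717 -0.03    0.1279] [0.0381 0.0366 0.0116]
top 526 [290.2 191.1] [0.5794 0.054  0.1321] [0.5749 0.0495 0.1282] [0.051  0.0497 0.0122]
top 506 [307.8 218.6] [0.6101 0.126  0.1317] [0.6062 0.1221 0.128 ] [0.0432 0.0437 0.0119]
orange [244, 242, 21, 10, 89] [254.1 246.5] [0.6372 0.0266 0.0236]
green [176, 138, 80, 44, 2089] [215.1 159.1] [ 0.495  -0.3092  0.005 ]
```

View pics/crop1.png

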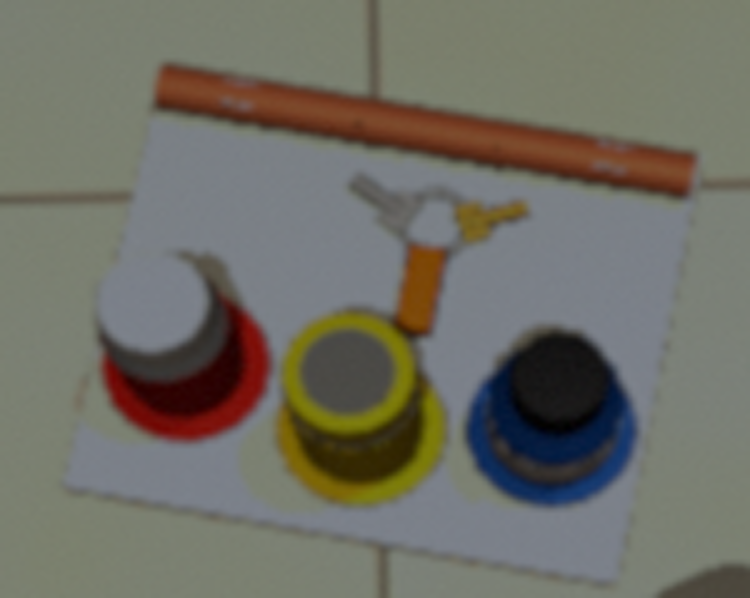

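View pics/crop2.png

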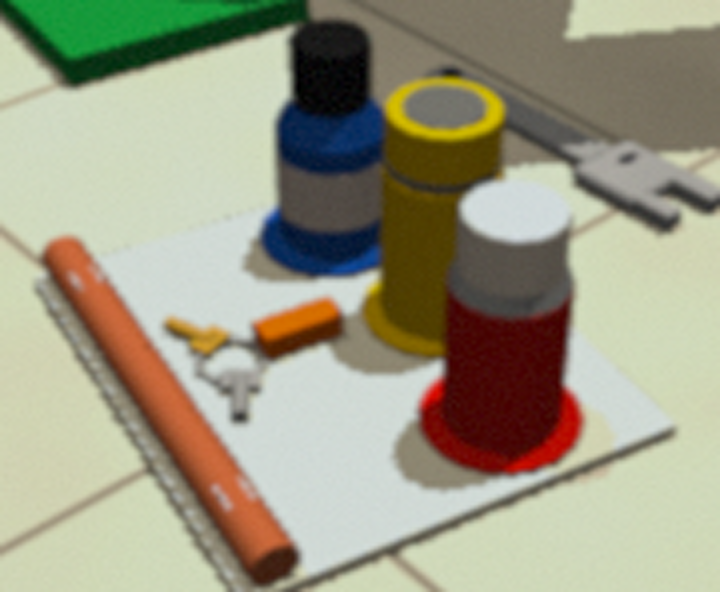

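Three key-like things are visible: an orange fob at top (280,160), and black fobs at top (135,145) and (215,290). Only the one at (280,160) fits: it has an orange bar fob and lies on the tile behind the containers. The crops confirm it. Next I take precise poses.

```bash
python3 - <<'E'
from h import *
F={n:arm.grab_frame(n) for n in("top","scene")}
for n,f in F.items():
    H=hsv(f);h,s,v=[H[...,i].astype(int) for i in range(3)];C=cloud(f)
    # low-height coloured (coaster) pixels
    zz=C[...,2];roi=(C[...,0]>.45)&(C[...,0]<.75)&(abs(C[...,1]-.04)<.2)
    for nm,mm in(("red",((h<4)|(h>174))&(s>150)),("yel",(h>20)&(h<32)&(s>150)),("blue",(h>100)&(h<125)&(s>130))):
        m=(mm&roi).astype(np.uint8)
        c=max(cv2.findContours(m,cv2.RETR_EXTERNAL,cv2.CHAIN_APPROX_NONE)[0],key=cv2.contourArea)[:,0]
        low=(zz[c[:,1],c[:,0]]<.022)
        P=plane(f,c[low],.012)
        for it in range(3):
            x,r=circ(P,.036); e=abs(np.hypot(P[:,0]-x[0],P[:,1]-x[1])-.036); P=P[e<max(.003,0.)] if it<2 else P
        print(n,nm,low.sum(),len(P),x.round(4),round(r*1e3,2))
    m=roi&(h>4)&(h<16)&(s>165)&(v>60)&(zz>.0)&(zz<.05)
    k,l,st,ce=cv2.connectedComponentsWithStats(m.astype(np.uint8))
    for i in range(1,k):
        if st[i,4]>50:
            P=plane(f,np.argwhere(l==i)[:,::-1],.024)[:,:2]
            r=cv2.minAreaRect((P*1000).astype(np.float32)); print(n,"orange",st[i].tolist(),np.round(r[0],1),np.round(r[1],1),round(r[2],1),"z",np.percentile(C[l==i][:,2],[50,90]).round(4))
    r,P=box(f,(h>45)&(h<80)&(s>110),.022);print(n,"dish rim",np.round(r[0],1),np.round(r[1],1),round(r[2],2))
    m=(s<60)&(v<95)&(C[...,0]>.33)&(C[...,0]<.65)&(C[...,1]>.2)&(C[...,1]<.42)&(zz<.04)
    m=cv2.morphologyEx(m.astype(np.uint8),cv2.MORPH_CLOSE,np.ones((3,3)))
    r,P=box(f,m,.014);print(n,"tray",np.round(r[0],1),np.round(r[1],1),round(r[2],2))
E
```

```text
top red 64 47 [0.61   0.1217] 1.33
top yel 63 47 [0.579  0.0483] 1.12
top blue 61 46 [ 0.577  -0.0336] 1.21
top orange [227, 115, 106, 27, 699] [711.2  18.9] [224.3  17.6] 77.5 z [0.0283 0.0313]
top dish rim [ 494.3 -307.1] [141.  159.5] 81.33
top tray [471.6 309.9] [270.8 135.5] 8.84
scene red 66 50 [0.6037 0.1213] 1.31
scene yel 34 30 [0.5726 0.0515] 0.98h.py:16: RuntimeWarning: Mean of empty slice.
  s=least_squares(lambda p:np.hypot(P[:,0]-p[0],P[:,1]-p[1])-r,P[:,:2].mean(0),loss="soft_l1",f_scale=.001);return s.x,np.sqrt((s.fun**2).mean())
  ret = um.true_divide(
Traceback (most recent call last):
  File "h.py", line 16, in circ
    s=least_squares(lambda p:np.hypot(P[:,0]-p[0],P[:,1]-p[1])-r,P[:,:2].mean(0),loss="soft_l1",f_scale=.001);return s.x,np.sqrt((s.fun**2).mean())
ValueError: Initial guess is outside of provided bounds
```

```bash
python3 - <<'E'
from h import *
F={n:arm.grab_frame(n) for n in("top","scene")}
for n,f in F.items():
    H=hsv(f);h,s,v=[H[...,i].astype(int) for i in range(3)];C=cloud(f);zz=C[...,2]
    if n=="top":
        print(v[240,95:185].tolist());print(v[175:315,140].tolist())
    r,P=box(f,(h>45)&(h<80)&(s>110),.022);print(n,"dish rim",np.round(r[0],1),np.round(r[1],1),round(r[2],2))
    m=(v<90)&(C[...,0]>.32)&(C[...,0]<.65)&(C[...,1]>.23)&(C[...,1]<.42)&(zz<.04)
    m=cv2.morphologyEx(m.astype(np.uint8),cv2.MORPH_OPEN,np.ones((5,5)))
    r,P=box(f,m,.014);print(n,"tray",np.round(r[0],1),np.round(r[1],1),round(r[2],2))
    o=f["img"].copy()[:,:,::-1].copy();o[m>0]=(255,0,255);cv2.imwrite(f"pics/tray_{n}.png",o)
E
```

```text
[126, 126, 125, 126, 126, 126, 126, 126, 126, 127, 125, 126, 126, 111, 80, 54, 36, 51, 69, 72, 72, 72, 73, 72, 72, 71, 74, 73, 72, 72, 71, 72, 72, 72, 73, 73, 72, 72, 72, 71, 72, 74, 73, 73, 72, 73, 73, 73, 73, 74, 73, 74, 72, 74, 74, 74, 73, 74, 73, 73, 75, 73, 73, 73, 74, 74, 74, 75, 74, 69, 67, 60, 47, 84, 122, 129, 127, 128, 128, 129, 127, 128, 128, 128, 128, 128, 128, 128, 128, 128]
[128, 128, 127, 127, 125, 113, 91, 63, 48, 58, 69, 72, 73, 71, 72, 72, 70, 72, 72, 72, 72, 71, 72, 71, 71, 73, 73, 72, 72, 72, 72, 72, 71, 73, 72, 72, 74, 72, 71, 73, 72, 74, 72, 73, 73, 72, 73, 72, 72, 71, 73, 72, 73, 72, 72, 72, 72, 72, 72, 73, 72, 73, 73, 74, 73, 73, 71, 73, 73, 71, 73, 73, 73, 73, 73, 73, 74, 73, 73, 73, 74, 75, 73, 73, 72, 73, 74, 74, 74, 72, 74, 74, 73, 74, 73, 74, 74, 73, 72, 74, 74, 72, 74, 74, 75, 73, 74, 73, 74, 73, 74, 73, 74, 74, 76, 73, 74, 74, 73, 72, 73, 72, 73, 74, 74, 74, 73, 75, 73, 61, 56, 71, 92, 110, 124, 125, 126, 126, 125, 125]
top dish rim [ 494.5 -307.1] [141.3 159.4] 81.29
top tray [475.5 311.9] [259.1 122.5] 6.7
scene dish rim [ 502.  -290.5] [164.4 166.7] 80.49
scene tray [603.7 364.4] [10.9 51.9] 7.74
```

Measured: dish centre (0.494,-0.307), tray centre (0.4755,0.312) with its x axis at 6.7°. One jaw direction (-49°) clears the neighbours both in the row and in the tray, so the tool needs no turning between them. First move: go above the red can.

```bash
cat >> h.py <<'E'
from scipy.spatial.transform import Rotation as Ro
def go(*T,yaw=None):
    s=arm.get_state();R=Ro.from_euler("xyz",s["ee_rot"]);p=np.array(s["eef_pos"])
    print("t",round(s["t"],2),"at",p.round(4),"rot",np.round(s["ee_rot"],4),"w",round(s["width"],4))
    for t in T: print(t,"->",(R.inv().apply(np.array(t)-p)/.3).round(4))
    if yaw is not None: print("turn",(( R.inv()*Ro.from_euler("xyz",[np.pi,0,yaw])).as_rotvec()/np.radians(60)).round(4))
E
python3 -c "
from h import *
go((.416,-.257,.225),(.606,.1212,.225),(.606,.1212,.2),yaw=-2.42)"
```

```text
t 0.45 at [ 0.2262 -0.6359  0.2265] rot [ 3.1415 -0.     -2.7998] w 0.0876
(0.416, -0.257, 0.225) -> [-1.0194  0.978   0.0051]
(0.606, 0.1212, 0.225) -> [-2.0386  1.9534  0.0052]
(0.606, 0.1212, 0.2) -> [-2.0386  1.9534  0.0885]
turn [ 1.000e-04  0.000e+00 -3.627e-01]
```

```bash
python3 -m inch '0 -1 0.96 0 0 0 -0.363; 0 -1 0.96 0 0 0 -0.363; 0 -1 0.96 0 0 0 -0.363; 0 -1 0.96 0 0 0 -0.363; 0 -1 0.96 0 0 0 -0.363; 0 -1 0.96 0 0 0 -0.363; 0 -1 0.96 0 0 0 -0.363; 0 -1 0.96 0 0 0 -0.363; 0 -1 0.96 0 0 0 -0.363; 0 -1 0.96 0 0 0 -0.363; 0 -1 0.96 0 0 0 -0.363' 30
python3 -c "
from h import *
go((.606,.1212,.2),(.606,.1212,.096),yaw=-2.42)"
```

```text
t: 1.55
eef_pos: [0.4125, -0.2638, 0.2268]
ee_rot: [-3.141, 0.0, -2.418]
force: [0.0, -0.7, -0.2]
width: 0.0876
t 1.55 at [ 0.4125 -0.2638  0.2268] rot [-3.1413e+00  2.0000e-04 -2.4182e+00] w 0.0876
(0.606, 0.1212, 0.2) -> [-1.3329  0.535   0.0893]
(0.606, 0.1212, 0.096) -> [-1.3328  0.5352  0.436 ]
turn [-0.0003  0.0002  0.0017]
```

```bash
python3 -m inch '0 -1 0.4 0.05 0 0 0.002; 0 -1 0.4 0.05 0 0 0.002; 0 -1 0.4 0.05 0 0 0.002; 0 -1 0.4 0.05 0 0 0.002; 0 -1 0.4 0.05 0 0 0.002; 0 -1 0.4 0.05 0 0 0.002; 0 -1 0.4 0.05 0 0 0.002; 0 -1 0.4 0.05 0 0 0.002'
python3 -c "
from h import *
go((.606,.1212,.2),(.606,.1212,.096),yaw=-2.42)"
```

```text
t: 2.35
eef_pos: [0.5594, 0.0255, 0.2106]
ee_rot: [3.141, -0.001, -2.421]
force: [0.7, 0.5, -0.6]
width: 0.0877
t 2.35 at [0.5594 0.0255 0.2106] rot [ 3.1413e+00 -1.1000e-03 -2.4205e+00] w 0.0877
(0.606, 0.1212, 0.2) -> [-0.3272  0.137   0.0352]
(0.606, 0.1212, 0.096) -> [-0.3276  0.1368  0.3818]
turn [ 0.0003 -0.0011 -0.0005]
```

```bash
python3 -m inch '0 -0.333 0.135 0 0 0 0; 0 -0.333 0.135 0 0 0 0; 0 -0.333 0.135 0 0 0 0; 0 -0.333 0.135 0.1 0 0 0; 0 -0.333 0.135 0.2 0 0 0; 0 -0.333 0.135 0.3 0 0 0; 0 -0.333 0.135 0.35 0 0 0; 0 -0.333 0.135 0.383 0 0 0; 0 -0.333 0.135 0.383 0 0 0'
python3 -c "
from h import *
go((.606,.1212,.096),yaw=-2.42)"
```

```text
t: 3.25
eef_pos: [0.606, 0.1189, 0.0955]
ee_rot: [3.141, -0.002, -2.423]
force: [-0.1, -1.0, 0.3]
width: 0.0876
t 3.25 at [0.606  0.1189 0.0955] rot [ 3.1409e+00 -2.4000e-03 -2.4234e+00] w 0.0876
(0.606, 0.1212, 0.096) -> [-0.0051  0.0057 -0.0018]
turn [ 0.0006 -0.0023 -0.0032]
```

```bash
python3 -m inch '1 0 0 0 0 0 0; 1 0 0 0 0 0 0; 1 0 0 0 0 0 0; 1 0 0 0 0 0 0; 1 0 0 0 0 0 0; 1 0 0 0 0 0 0' 30
python3 -c "
from h import *
go((.606,.1212,.096),yaw=-2.42)"
```

```text
t: 3.85
eef_pos: [0.6066, 0.1207, 0.0969]
ee_rot: [-3.142, 0.0, -2.422]
force: [0.6, 0.6, -0.4]
width: 0.0456
t 3.85 at [0.6066 0.1207 0.0969] rot [-3.1415e+00  3.0000e-04 -2.4216e+00] w 0.0456
(0.606, 0.1212, 0.096) -> [0.0005 0.0027 0.0029]
turn [-0.0001  0.0003 -0.0015]
```

```bash
python3 -m inch '1 0 0 -0.05 0 0 0; 1 0 0 -0.15 0 0 0; 1 0 0 -0.25 0 0 0; 1 0 0 -0.35 0 0 0; 1 0 0 -0.4 0 0 0; 1 0 0 -0.4 0 0 0; 1 0 0 -0.4 0 0 0'
python3 -c "
from h import *
go((.555,.3213,.21),(.555,.3213,.0895),yaw=-2.42)"
```

```text
t: 4.55
eef_pos: [0.606, 0.1206, 0.2157]
ee_rot: [3.141, -0.001, -2.422]
force: [0.2, 0.3, -2.6]
width: 0.0436
t 4.55 at [0.606  0.1206 0.2157] rot [ 3.1407e+00 -7.0000e-04 -2.4220e+00] w 0.0436
(0.555, 0.3213, 0.21) -> [-0.313   0.6151  0.0194]
(0.555, 0.3213, 0.0895) -> [-0.3133  0.6147  0.4211]
turn [ 0.0009 -0.0006 -0.0019]
```

```bash
python3 -m inch '1 -0.03 0.06 0 0 0 0; 1 -0.08 0.16 0 0 0 0; 1 -0.135 0.265 0 0 0 0; 1 -0.19 0.375 0 0 0 0; 1 -0.245 0.48 0 0 0 0; 1 -0.29 0.57 0 0 0 0; 1 -0.313 0.615 0 0 0 0; 1 -0.313 0.615 0.05 0 0 0; 1 -0.313 0.615 0.15 0 0 0; 1 -0.313 0.615 0.25 0 0 0; 1 -0.313 0.615 0.33 0 0 0; 1 -0.313 0.615 0.38 0 0 0'
python3 -c "
from h import *
go((.555,.3213,.0895),yaw=-2.42)
f=arm.grab_frame('scene');cv2.imwrite('pics/s1.png',f['img'][:,:,::-1])"
```

```text
t: 5.75
eef_pos: [0.554, 0.3194, 0.0987]
ee_rot: [3.142, -0.005, -2.423]
force: [-0.5, 0.6, -3.2]
width: 0.0437
t 5.75 at [0.554  0.3194 0.0987] rot [ 3.1415 -0.0054 -2.4225] w 0.0437
(0.555, 0.3213, 0.0895) -> [-0.0068  0.0025  0.0308]
turn [ 0.0001 -0.0052 -0.0024]
```

View pics/s1.png

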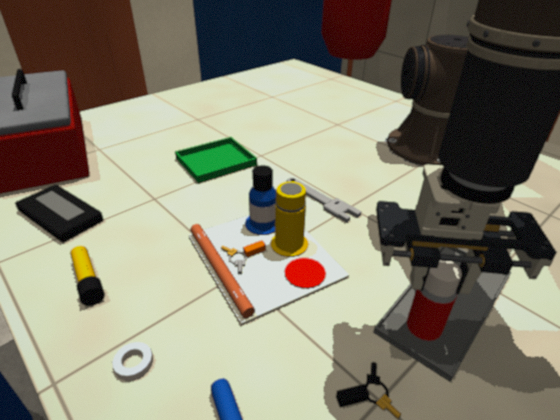

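The can is held over the tray at (430,318) and its coaster is exposed at (305,273). Lowering.

```bash
python3 -m inch '1 0 0 0.015 0 0 0; 1 0 0 0.03 0 0 0; 1 0 0 0.036 0 0 0; 1 0 0 0.036 0 0 0; 1 0 0 0.036 0 0 0'; python3 -m inch '1 0 0 0.006 0 0 0; 1 0 0 0.006 0 0 0; 1 0 0 0.006 0 0 0'
```

```text
t: 6.3
eef_pos: [0.5558, 0.3214, 0.0925]
ee_rot: [3.142, 0.001, -2.422]
force: [-1.0, 0.3, -1.9]
width: 0.0433
t: 6.6
eef_pos: [0.5556, 0.3212, 0.0901]
ee_rot: [3.142, 0.0, -2.422]
force: [0.2, 0.5, -1.8]
width: 0.0435
```

```bash
python3 -m inch '1 0 0 0.004 0 0 0; 1 0 0 0.004 0 0 0; 1 0 0 0.004 0 0 0'; python3 -m inch '1 0 0 0.003 0 0 0; 1 0 0 0.003 0 0 0; 1 0 0 0.003 0 0 0'
```

```text
t: 6.9
eef_pos: [0.5558, 0.3214, 0.0892]
ee_rot: [-3.142, 0.001, -2.422]
force: [-0.3, -0.0, 0.3]
width: 0.0437
t: 7.2
eef_pos: [0.556, 0.3215, 0.0891]
ee_rot: [-3.141, 0.001, -2.421]
force: [-2.2, 0.4, 5.9]
width: 0.0436
```

Contact. I release, rise, and measure the tub again.

```bash
python3 -m inch '0.3 0 0 0 0 0 0; 0 0 0 0 0 0 0; 0 0 0 0 0 0 0; 0 0 0 0 0 0 0; 0 0 0 -0.05 0 0 0; 0 0 0 -0.15 0 0 0; 0 0 0 -0.3 0 0 0; 0 0 0 -0.42 0 0 0; 0 0 0 -0.42 0 0 0; 0 0 0 -0.42 0 0 0'
python3 -c "
from h import *
go((.575,.049,.215),(.575,.049,.105),yaw=-2.42)"
```

```text
t: 8.2
eef_pos: [0.5557, 0.3215, 0.2148]
ee_rot: [3.141, 0.002, -2.422]
force: [-0.6, -0.7, -1.0]
width: 0.0877
t 8.2 at [0.5557 0.3215 0.2148] rot [ 3.1411e+00  2.1000e-03 -2.4219e+00] w 0.0877
(0.575, 0.049, 0.215) -> [ 0.5505 -0.7254 -0.0021]
(0.575, 0.049, 0.105) -> [ 0.5512 -0.7256  0.3646]
turn [ 0.0005  0.002  -0.0018]
```

```bash
python3 -m inch '0 0.55 -0.726 0 0 0 0; 0 0.55 -0.726 0 0 0 0; 0 0.55 -0.726 0 0 0 0; 0 0.55 -0.726 0 0 0 0; 0 0.55 -0.726 0 0 0 0; 0 0.55 -0.726 0 0 0 0; 0 0.55 -0.726 0 0 0 0; 0 0.55 -0.726 0 0 0 0; 0 0.55 -0.726 0.1 0 0 0; 0 0.55 -0.726 0.25 0 0 0; 0 0.55 -0.726 0.36 0 0 0; 0 0.55 -0.726 0.36 0 0 0'; python3 -m inch '0 0 0 0 0 0 0; 0 0 0 0 0 0 0'
python3 -c "
from h import *
go((.575,.049,.105),yaw=-2.42)"
```

```text
t: 9.4
eef_pos: [0.5715, 0.0487, 0.1008]
ee_rot: [3.138, -0.009, -2.421]
force: [-0.6, -0.5, 0.2]
width: 0.0876
t: 9.6
eef_pos: [0.5765, 0.0496, 0.1078]
ee_rot: [-3.14, 0.002, -2.42]
force: [-0.0, 1.1, 1.6]
width: 0.0875
t 9.6 at [0.5765 0.0496 0.1078] rot [-3.1403e+00  2.3000e-03 -2.4205e+00] w 0.0875
(0.575, 0.049, 0.105) -> [0.0051 0.0017 0.0094]
turn [-0.0013  0.0022 -0.0004]
```

```bash
python3 -m inch '0 0.004 0 0.006 0 0 0; 1 0.004 0 0.006 0 0 0; 1 0.004 0 0.006 0 0 0; 1 0.004 0 0.006 0 0 0; 1 0.004 0 0.006 0 0 0; 1 0.004 0 0.006 0 0 0; 1 0.004 0 0.006 0 0 0' 30; python3 -m inch '1 0 0 -0.05 0 0 0; 1 0 0 -0.15 0 0 0; 1 0 0 -0.25 0 0 0; 1 0 0 -0.35 0 0 0; 1 0 0 -0.4 0 0 0; 1 0 0 -0.4 0 0 0; 1 0 0 -0.4 0 0 0'
python3 -c "
from h import *
go((.4755,.312,.225),yaw=-2.42)"
```

```text
t: 10.3
eef_pos: [0.5743, 0.0478, 0.1042]
ee_rot: [-3.141, -0.0, -2.422]
force: [1.3, -0.6, 0.3]
width: 0.0507
t: 11.0
eef_pos: [0.5735, 0.0479, 0.223]
ee_rot: [3.14, -0.001, -2.422]
force: [-0.3, 0.1, -4.1]
width: 0.0505
t 11.0 at [0.5735 0.0479 0.223 ] rot [ 3.1404e+00 -9.0000e-04 -2.4221e+00] w 0.0505
(0.4755, 0.312, 0.225) -> [-0.3345  0.8774 -0.0059]
turn [ 0.0011 -0.0009 -0.002 ]
```

```bash
python3 -m inch '1 -0.025 0.065 0 0 0 0; 1 -0.065 0.17 0 0 0 0; 1 -0.11 0.28 0 0 0 0; 1 -0.155 0.4 0 0 0 0; 1 -0.2 0.52 0 0 0 0; 1 -0.245 0.64 0 0 0 0; 1 -0.29 0.76 0 0 0 0; 1 -0.32 0.84 0 0 0 0; 1 -0.334 0.877 0 0 0 0; 1 -0.334 0.877 0 0 0 0'; python3 -m inch '1 0 0 0.05 0 0 0; 1 0 0 0.15 0 0 0; 1 0 0 0.25 0 0 0; 1 0 0 0.33 0 0 0; 1 0 0 0.38 0 0 0; 1 0 0 0.41 0 0 0; 1 0 0 0.41 0 0 0; 1 0 0 0.41 0 0 0'
```

```text
t: 12.0
eef_pos: [0.475, 0.3125, 0.2224]
ee_rot: [-3.141, -0.003, -2.42]
force: [-0.0, -0.1, -3.4]
width: 0.0506
t: 12.8
eef_pos: [0.4766, 0.3115, 0.1015]
ee_rot: [-3.141, 0.0, -2.422]
force: [1.6, 0.3, -2.6]
width: 0.0505
```

```bash
python3 -m inch '1 0 0 0.008 0 0 0; 1 0 0 0.014 0 0 0; 1 0 0 0.014 0 0 0; 1 0 0 0.014 0 0 0'; python3 -m inch '1 0 0 0.004 0 0 0; 1 0 0 0.004 0 0 0; 1 0 0 0.004 0 0 0'
```

```text
t: 13.2
eef_pos: [0.4761, 0.3119, 0.0972]
ee_rot: [3.142, 0.0, -2.422]
force: [0.1, 0.1, -3.5]
width: 0.0505
t: 13.5
eef_pos: [0.4763, 0.312, 0.0962]
ee_rot: [3.142, 0.001, -2.422]
force: [-0.7, -0.4, 1.7]
width: 0.0501
```

```bash
python3 -m inch '1 0 0 0.002 0 0 0; 0.3 0 0 0.002 0 0 0; 0 0 0 0.002 0 0 0; 0 0 0 0 0 0 0; 0 0 0 0 0 0 0; 0 0 0 -0.05 0 0 0; 0 0 0 -0.15 0 0 0; 0 0 0 -0.3 0 0 0; 0 0 0 -0.42 0 0 0; 0 0 0 -0.42 0 0 0; 0 0 0 -0.42 0 0 0'
python3 -c "
from h import *
go((.572,-.0318,.215),(.572,-.0318,.098),yaw=-2.42)
f=arm.grab_frame('top');cv2.imwrite('pics/t2.png',f['img'][:,:,::-1])
C=cloud(f);zz=C[...,2];m=(zz>.124)&(zz<.145)&(C[...,0]>.5)&(C[...,0]<.65)&(abs(C[...,1]+.03)<.06)
print(m.sum(),np.median(C[m],0))"
```

```text
t: 14.6
eef_pos: [0.4762, 0.3121, 0.2226]
ee_rot: [3.141, 0.002, -2.422]
force: [0.6, -0.0, -1.0]
width: 0.087
t 14.6 at [0.4762 0.3121 0.2226] rot [ 3.1409e+00  2.0000e-03 -2.4219e+00] w 0.087
(0.572, -0.0318, 0.215) -> [ 0.5155 -1.0725  0.0234]
(0.572, -0.0318, 0.098) -> [ 0.5163 -1.0728  0.4134]
turn [ 0.0007  0.0019 -0.0018]
321 [ 0.57050603 -0.0323366   0.13174505]
```

View pics/t2.png

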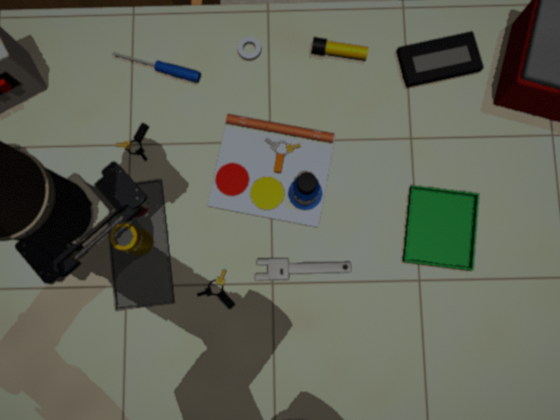

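The tub stands in the tray at (125,237), and the red and yellow coasters are exposed at (232,180) and (267,193). The bottle stays at (305,187). Next, the bottle.

```bash
python3 -m inch '0 0.48 -0.998 0 0 0 0; 0 0.48 -0.998 0 0 0 0; 0 0.48 -0.998 0 0 0 0; 0 0.48 -0.998 0 0 0 0; 0 0.48 -0.998 0 0 0 0; 0 0.48 -0.998 0 0 0 0; 0 0.48 -0.998 0 0 0 0; 0 0.48 -0.998 0 0 0 0; 0 0.48 -0.998 0 0 0 0'; python3 -m inch '0 0.036 -0.075 0 0 0 0; 0 0.036 -0.075 0.02 0 0 0; 0 0.036 -0.075 0.1 0 0 0; 0 0.036 -0.075 0.2 0 0 0; 0 0.036 -0.075 0.3 0 0 0; 0 0.036 -0.075 0.38 0 0 0; 0 0.036 -0.075 0.415 0 0 0; 0 0.036 -0.075 0.415 0 0 0; 0 0.036 -0.075 0.415 0 0 0; 0 0.036 -0.075 0.415 0 0 0'
python3 -c "
from h import *
go((.572,-.0318,.098),yaw=-2.42)"
```

```text
t: 15.55
eef_pos: [0.5645, -0.0092, 0.2201]
ee_rot: [3.14, -0.003, -2.424]
force: [0.3, 0.2, 0.8]
width: 0.0878
t: 16.55
eef_pos: [0.5728, -0.0319, 0.0986]
ee_rot: [-3.14, 0.002, -2.421]
force: [-0.4, 0.2, 0.0]
width: 0.0876
t 16.55 at [ 0.5728 -0.0319  0.0986] rot [-3.1404e+00  2.0000e-03 -2.4212e+00] w 0.0876
(0.572, -0.0318, 0.098) -> [0.002  0.002  0.0021]
turn [-0.0011  0.0019 -0.0012]
```

```bash
python3 -m inch '1 0 0 0 0 0 0; 1 0 0 0 0 0 0; 1 0 0 0 0 0 0; 1 0 0 0 0 0 0; 1 0 0 0 0 0 0; 1 0 0 0 0 0 0; 1 0 0 0 0 0 0' 30; python3 -m inch '1 0 0 -0.05 0 0 0; 1 0 0 -0.15 0 0 0; 1 0 0 -0.25 0 0 0; 1 0 0 -0.35 0 0 0; 1 0 0 -0.42 0 0 0; 1 0 0 -0.46 0 0 0; 1 0 0 -0.46 0 0 0'
python3 -c "
from h import *
go((.396,.3027,.225),yaw=-2.42)"
```

```text
t: 17.25
eef_pos: [0.5719, -0.0323, 0.0972]
ee_rot: [3.141, -0.0, -2.422]
force: [-0.8, 1.5, -0.7]
width: 0.0378
t: 17.95
eef_pos: [0.5724, -0.0322, 0.2363]
ee_rot: [-3.141, 0.002, -2.422]
force: [-1.0, -0.6, -3.5]
width: 0.0376
t 17.95 at [ 0.5724 -0.0322  0.2363] rot [-3.1408e+00  1.8000e-03 -2.4218e+00] w 0.0376
(0.396, 0.3027, 0.225) -> [-0.2937  1.2269  0.037 ]
turn [-0.0008  0.0017 -0.0017]
```

```bash
python3 -m inch '1 -0.02 0.08 0 0 0 0; 1 -0.045 0.18 0 0 0 0; 1 -0.07 0.3 0 0 0 0; 1 -0.1 0.42 0 0 0 0; 1 -0.13 0.54 0 0 0 0; 1 -0.16 0.66 0 0 0 0; 1 -0.19 0.78 0 0 0 0; 1 -0.215 0.9 0 0 0 0; 1 -0.235 0.98 0 0 0 0'; python3 -m inch '1 -0.03 0.12 0 0 0 0; 1 -0.05 0.21 0 0 0 0; 1 -0.059 0.247 0 0 0 0; 1 -0.059 0.247 0.05 0 0 0; 1 -0.059 0.247 0.15 0 0 0; 1 -0.059 0.247 0.25 0 0 0; 1 -0.059 0.247 0.35 0 0 0; 1 -0.059 0.247 0.43 0 0 0; 1 -0.059 0.247 0.47 0 0 0; 1 -0.059 0.247 0.47 0 0 0; 1 -0.059 0.247 0.47 0 0 0; 1 -0.059 0.247 0.47 0 0 0'
```

```text
t: 18.85
eef_pos: [0.4291, 0.2363, 0.2335]
ee_rot: [3.141, -0.003, -2.421]
force: [1.1, 0.2, -4.0]
width: 0.0375
t: 20.05
eef_pos: [0.3962, 0.3033, 0.0954]
ee_rot: [3.141, 0.002, -2.422]
force: [-1.1, -0.4, -4.0]
width: 0.0378
```

```bash
python3 -m inch '1 0 0 0.008 0 0 0; 1 0 0 0.014 0 0 0; 1 0 0 0.014 0 0 0; 1 0 0 0.014 0 0 0'; python3 -m inch '1 0 0 0.004 0 0 0; 1 0 0 0.004 0 0 0; 1 0 0 0.004 0 0 0'
```

```text
t: 20.45
eef_pos: [0.3956, 0.3026, 0.0902]
ee_rot: [3.142, 0.0, -2.422]
force: [-0.4, 0.4, -3.5]
width: 0.0376
t: 20.75
eef_pos: [0.3957, 0.3028, 0.0891]
ee_rot: [3.142, 0.001, -2.422]
force: [-0.3, 0.2, 1.3]
width: 0.0372
```

```bash
python3 -m inch '1 0 0 0.002 0 0 0; 0.3 0 0 0.002 0 0 0; 0 0 0 0.002 0 0 0; 0 0 0 0 0 0 0; 0 0 0 0 0 0 0; 0 0 0 -0.05 0 0 0; 0 0 0 -0.15 0 0 0; 0 0 0 -0.3 0 0 0; 0 0 0 -0.42 0 0 0; 0 0 0 -0.42 0 0 0; 0 0 0 -0.42 0 0 0'
cat > m.py <<'E'
from h import *
F={n:arm.grab_frame(n) for n in("top","scene")}
Q={}
for n,f in F.items():
    cv2.imwrite(f"pics/{n}3.png",f["img"][:,:,::-1])
    H=hsv(f);h,s,v=[H[...,i].astype(int) for i in range(3)];C=cloud(f)
    zz=C[...,2];roi=(C[...,0]>.45)&(C[...,0]<.75)&(abs(C[...,1]-.04)<.2)&(zz<.05)
    for nm,mm in(("red",((h<4)|(h>174))&(s>150)),("yel",(h>20)&(h<32)&(s>150)),("blue",(h>100)&(h<125)&(s>130))):
        c=max(cv2.findContours((mm&roi).astype(np.uint8),cv2.RETR_EXTERNAL,cv2.CHAIN_APPROX_NONE)[0],key=cv2.contourArea)
        hull=cv2.convexHull(c)[:,0];
        x,r=circ(plane(f,c[:,0],.012));print(n,nm,x.round(4),round(r*1e3,2));Q[n,nm]=x[:2]
    m=roi&(h>4)&(h<17)&(s>150)&(v>60)&(C[...,0]<.69-.22*(C[...,1]-.02))
    k,l,st,ce=cv2.connectedComponentsWithStats(m.astype(np.uint8))
    for i in range(1,k):
        if st[i,4]>30:
            P=plane(f,np.argwhere(l==i)[:,::-1],.024)[:,:2]
            r=cv2.minAreaRect((P*1000).astype(np.float32));mm=np.cov(P.T);w,V=np.linalg.eigh(mm)
            D=C[l==i];D=D[D[:,2]>.019]
            print(n,"orange",st[i].tolist(),np.round(r[0],1),np.round(r[1],1),round(r[2],1),"axis",np.degrees(np.arctan2(*V[::-1,1])).round(1),"cloud top",np.mean(D,0).round(4),np.ptp(D,0).round(4))
for nm in("red","yel","blue"): print(nm,((Q["top",nm]+Q["scene",nm])/2).round(4))
E
python3 m.py
```

```text
t: 21.85
eef_pos: [0.3957, 0.3029, 0.2157]
ee_rot: [3.141, 0.002, -2.422]
force: [-0.8, 0.2, -0.8]
width: 0.0874
top red [0.6066 0.1203 0.033 ] 0.59
top yel [0.5757 0.0472 0.033 ] 0.59
top blue [ 0.5739 -0.0321  0.0333] 0.55
top orange [294, 130, 39, 12, 223] [695.9 -52.7] [79.5 17.8] 78.3 axis 81.7 cloud top [ 0.6924 -0.0572  0.0282] [0.0255 0.0793 0.0132]
top orange [274, 154, 10, 18, 104] [636.7  21.5] [13.5 38.4] 77.9 axis 167.6 cloud top [0.6373 0.0213 0.0243] [0.0368 0.0193 0.0091]
scene red [0.6063 0.1232 0.0337] 0.62
scene yel [0.5752 0.0505 0.0335] 0.73
scene blue [ 0.5734 -0.0283  0.0328] 0.71
scene orange [192, 225, 22, 23, 169] [695.2 -59.8] [75.8 18.7] 77.9 axis 81.5 cloud top [ 0.6955 -0.0598  0.0286] [0.0234 0.0742 0.0089]
scene orange [244, 241, 21, 15, 202] [640.2  30. ] [24.8 41.1] 78.9 axis 178.2 cloud top [0.6385 0.0252 0.0231] [0.0388 0.0172 0.0067]
red [0.6064 0.1217]
yel [0.5754 0.0489]
blue [ 0.5736 -0.0302]
```

View pics/scene3.png

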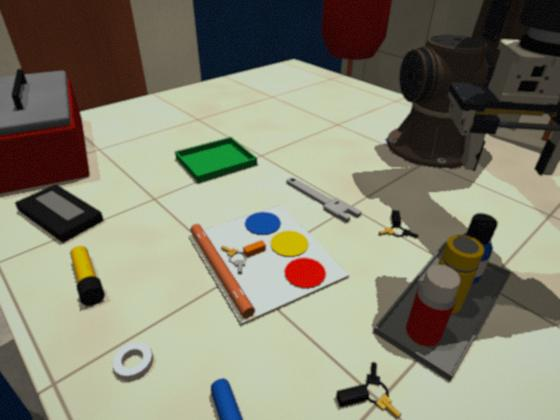

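View pics/top3.png

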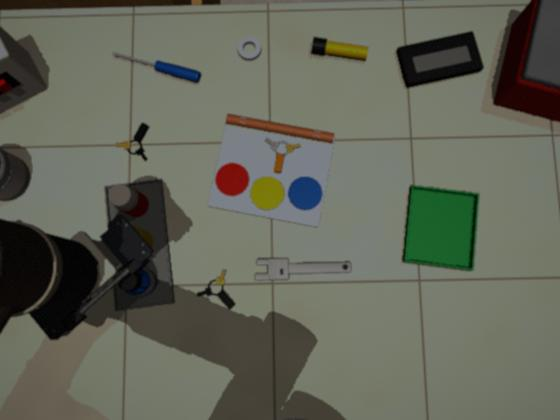

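All three stand in the tray: scene (432,305), (460,275), (482,245). The orange-fob keys are at top (280,160). The coaster triple fits the 79/15 mm pattern. Next, the keys, with the jaws turned across the fob.

```bash
python3 -c "
from h import *
go((.635,.0232,.2),yaw=np.radians(167.8))"
```

```text
t 21.95 at [0.3951 0.3021 0.214 ] rot [-3.1415e+00 -1.5000e-03 -2.4220e+00] w 0.0874
(0.635, 0.0232, 0.2) -> [ 0.0112 -1.2261  0.0467]
turn [-7.000e-04 -1.300e-03  8.905e-01]
```

```bash
python3 -m inch '0.4 0.009 -1 0 0 0 0.891; 0.4 0.009 -1 0 0 0 0.891; 0.4 0.009 -1 0 0 0 0.891; 0.4 0.009 -1 0 0 0 0.891; 0.4 0.009 -1 0 0 0 0.891; 0.4 0.009 -1 0 0 0 0.891; 0.4 0.009 -1 0 0 0 0.891; 0.4 0.009 -1 0 0 0 0.891; 0.4 0.009 -1 0 0 0 0.891; 0.4 0.009 -1 0 0 0 0.891; 0.4 0.009 -1 0 0 0 0.891'
python3 -c "
from h import *
go((.635,.0232,.1),(.635,.0232,.05),yaw=np.radians(167.8))"
```

```text
t: 23.05
eef_pos: [0.5908, 0.0762, 0.215]
ee_rot: [3.141, 0.0, 2.931]
force: [-0.1, -0.3, -0.2]
width: 0.0525
t 23.05 at [0.5908 0.0762 0.215 ] rot [3.1415 0.     2.9306] w 0.0525
(0.635, 0.0232, 0.1) -> [-0.181  -0.1419  0.3832]
(0.635, 0.0232, 0.05) -> [-0.181  -0.1419  0.5498]
turn [0.0001 0.     0.0019]
```

```bash
python3 -m inch '0.4 -0.181 -0.142 0 0 0 0; 0.4 -0.181 -0.142 0 0 0 0; 0.4 -0.181 -0.142 0.1 0 0 0; 0.4 -0.181 -0.142 0.25 0 0 0; 0.4 -0.181 -0.142 0.4 0 0 0; 0.4 -0.181 -0.142 0.5 0 0 0; 0.4 -0.181 -0.142 0.55 0 0 0; 0.4 -0.181 -0.142 0.55 0 0 0; 0.4 -0.181 -0.142 0.55 0 0 0; 0.4 -0.181 -0.142 0.55 0 0 0'
python3 -c "
from h import *
go((.635,.0232,.0125),yaw=np.radians(167.8))
f=arm.grab_frame('scene');cv2.imwrite('pics/k1.png',cv2.resize(f['img'][160:320,160:360,::-1],None,fx=4,fy=3.7,interpolation=2))"
```

```text
t: 24.05
eef_pos: [0.6363, 0.0226, 0.0514]
ee_rot: [3.141, 0.002, 2.929]
force: [0.1, 0.8, 0.4]
width: 0.0524
t 24.05 at [0.6363 0.0226 0.0514] rot [3.1406e+00 2.1000e-03 2.9291e+00] w 0.0524
(0.635, 0.0232, 0.0125) -> [0.005  0.0008 0.1298]
turn [0.001  0.002  0.0004]
```

View pics/k1.png

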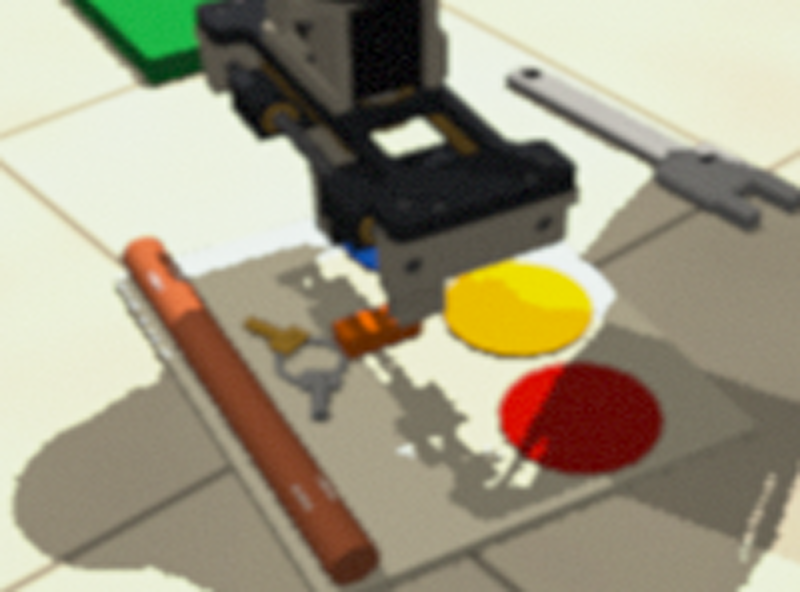

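The fingers straddle the orange fob (350,335 in the crop). Going down slowly.

```bash
python3 -m inch '0.4 0.003 0 0.04 0 0 0; 0.4 0.003 0 0.08 0 0 0; 0.4 0.003 0 0.11 0 0 0; 0.4 0.003 0 0.12 0 0 0; 0.4 0.003 0 0.12 0 0 0; 0.4 0.003 0 0.12 0 0 0'; python3 -m inch '0.4 0 0 0.01 0 0 0; 0.4 0 0 0.01 0 0 0; 0.4 0 0 0.01 0 0 0'
```

```text
t: 24.7
eef_pos: [0.6347, 0.0223, 0.0138]
ee_rot: [-3.141, -0.0, 2.928]
force: [1.1, 0.1, -0.1]
width: 0.0529
t: 25.0
eef_pos: [0.6346, 0.0223, 0.011]
ee_rot: [3.141, 0.0, 2.928]
force: [-0.8, -0.4, -0.0]
width: 0.0526
```

```bash
python3 -m inch '1 0 0 0 0 0 0; 1 0 0 0 0 0 0; 1 0 0 0 0 0 0; 1 0 0 0 0 0 0; 1 0 0 0 0 0 0; 1 0 0 0 0 0 0' 25;  python3 -m inch '1 0 0 -0.02 0 0 0; 1 0 0 -0.08 0 0 0; 1 0 0 -0.16 0 0 0; 1 0 0 -0.25 0 0 0; 1 0 0 -0.25 0 0 0; 1 0 0 -0.25 0 0 0'
python3 -c "
from h import *
f=arm.grab_frame('scene');cv2.imwrite('pics/k2.png',cv2.resize(f['img'][130:290,160:360,::-1],None,fx=4,fy=3.7,interpolation=2))
go((.478,-.305,.085),yaw=np.radians(171.3))"
```

```text
t: 25.6
eef_pos: [0.6345, 0.0223, 0.0109]
ee_rot: [3.142, 0.0, 2.928]
force: [0.0, -0.4, 0.5]
width: 0.0158
t: 26.2
eef_pos: [0.6348, 0.0225, 0.0868]
ee_rot: [3.141, 0.001, 2.928]
force: [-0.1, 0.3, -0.8]
width: 0.0155
t 26.25 at [0.6341 0.0223 0.0858] rot [ 3.1414e+00 -3.0000e-04  2.9281e+00] w 0.0159
(0.478, -0.305, 0.085) -> [ 0.2773 -1.1764  0.0024]
turn [ 0.0002 -0.0003 -0.0589]
```

View pics/k2.png

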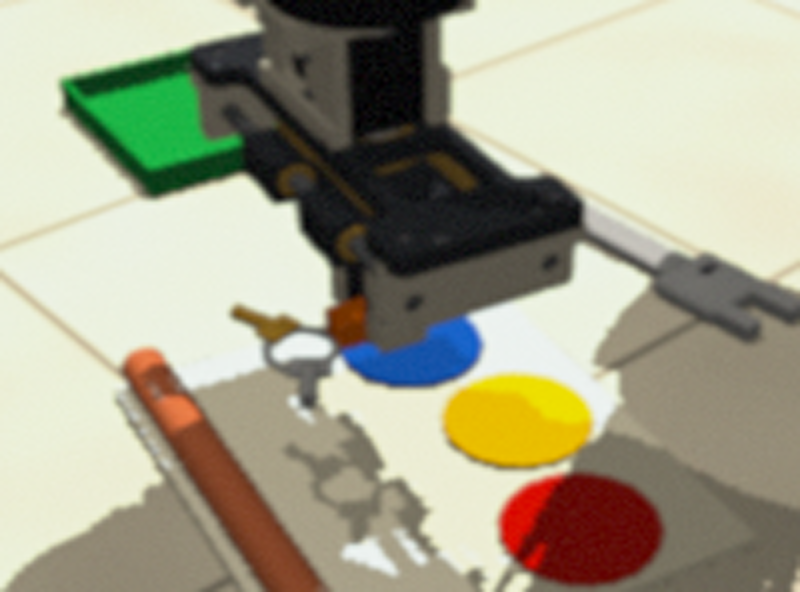

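The keys are held level: fob at (350,320), ring at (300,350). To the dish.

```bash
python3 -m inch '1 0.02 -0.06 0 0 0 -0.005; 1 0.04 -0.16 0 0 0 -0.01; 1 0.065 -0.28 0 0 0 -0.015; 1 0.095 -0.4 0 0 0 -0.02; 1 0.125 -0.52 0 0 0 -0.03; 1 0.15 -0.64 0 0 0 -0.04; 1 0.18 -0.76 0 0 0 -0.045; 1 0.205 -0.88 0 0 0 -0.05; 1 0.23 -0.98 0 0 0 -0.058; 1 0.235 -1 0 0 0 -0.058'
python3 -c "
from h import *
go((.478,-.305,.085),(.478,-.305,.007),yaw=np.radians(171.3))"
```

```text
t: 27.25
eef_pos: [0.499, -0.2584, 0.0848]
ee_rot: [3.141, -0.003, 2.986]
force: [0.1, 0.0, -0.5]
width: 0.0155
t 27.25 at [ 0.499  -0.2584  0.0848] rot [ 3.1415e+00 -2.8000e-03  2.9864e+00] w 0.0155
(0.478, -0.305, 0.085) -> [ 0.0453 -0.1645 -0.0007]
(0.478, -0.305, 0.007) -> [ 0.0446 -0.1645  0.2593]
turn [ 0.0001 -0.0027 -0.0032]
```

```bash
python3 -m inch '1 0.02 -0.08 0 0 0 0; 1 0.044 -0.164 0 0 0 0; 1 0.044 -0.164 0 0 0 0; 1 0.044 -0.164 0 0 0 0; 1 0.044 -0.164 0.05 0 0 0; 1 0.044 -0.164 0.12 0 0 0; 1 0.044 -0.164 0.19 0 0 0; 1 0.044 -0.164 0.23 0 0 0; 1 0.044 -0.164 0.25 0 0 0; 1 0.044 -0.164 0.25 0 0 0; 1 0.044 -0.164 0.25 0 0 0'; python3 -m inch '1 0 0 0.006 0 0 0; 1 0 0 0.006 0 0 0; 1 0 0 0.006 0 0 0'
python3 -c "
from h import *
go((.478,-.305,.007),yaw=np.radians(171.3))
f=arm.grab_frame('scene');cv2.imwrite('pics/k3.png',cv2.resize(f['img'][80:220,130:300,::-1],None,fx=4.5,fy=4.2,interpolation=2))"
```

```text
t: 28.35
eef_pos: [0.4821, -0.3026, 0.0114]
ee_rot: [-3.141, 0.001, 2.99]
force: [-0.6, -0.2, -0.7]
width: 0.0156
t: 28.65
eef_pos: [0.4818, -0.3027, 0.0095]
ee_rot: [-3.142, 0.001, 2.989]
force: [-0.1, 0.0, -0.6]
width: 0.0156
t 28.65 at [ 0.4818 -0.3027  0.0095] rot [-3.1415e+00  7.0000e-04  2.9890e+00] w 0.0156
(0.478, -0.305, 0.007) -> [ 0.0113 -0.0096  0.0083]
turn [-0.0001  0.0007 -0.0007]
```

View pics/k3.png

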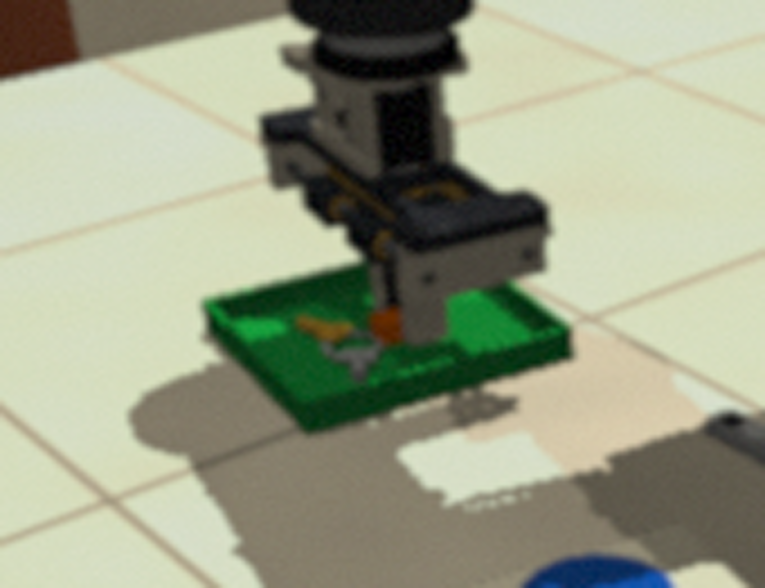

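The keys are inside the dish, with the fob at (385,325). I lower the last 2 mm, then open.

```bash
python3 -m inch '1 0 0 0.006 0 0 0; 1 0 0 0.006 0 0 0; 1 0 0 0.006 0 0 0'; python3 -m inch '1 0 0 0.003 0 0 0; 1 0 0 0.003 0 0 0; 1 0 0 0.003 0 0 0'
```

```text
t: 29.0
eef_pos: [0.4815, -0.3026, 0.0072]
ee_rot: [3.142, -0.0, 2.989]
force: [-0.3, 0.7, -0.4]
width: 0.0154
t: 29.3
eef_pos: [0.4816, -0.3026, 0.0068]
ee_rot: [-3.141, 0.0, 2.989]
force: [-1.0, 1.6, 5.4]
width: 0.016
```

```bash
python3 -m inch '0.6 0 0 0 0 0 0; 0.6 0 0 0 0 0 0; 0.6 0 0 0 0 0 0; 0.6 0 0 0 0 0 0; 0.6 0 0 -0.05 0 0 0; 0.6 0 0 -0.15 0 0 0; 0.6 0 0 -0.3 0 0 0; 0.6 0 0 -0.45 0 0 0; 0.6 0 0 -0.6 0 0 0; 0.6 0 0 -0.7 0 0 0; 0.6 0 0 -0.7 0 0 0; 0.6 0 0 -0.7 0 0 0'
python3 -c "
from h import *
go((.3957,.3029,.22),yaw=-2.42)
f=arm.grab_frame('scene');cv2.imwrite('pics/k4.png',cv2.resize(f['img'][80:220,130:300,::-1],None,fx=4.5,fy=4.2,interpolation=2))
H=hsv(f);C=cloud(f);m=(H[...,0]>4)&(H[...,0]<16)&(H[...,1]>150)&(C[...,1]<-.2)&(C[...,1]>-.4)&(C[...,0]>.4)&(C[...,2]<.05)&(C[...,0]<.6)
print(m.sum(),C[m].mean(0),C[m].max(0))
"
```

```text
t: 30.5
eef_pos: [0.4817, -0.3025, 0.2169]
ee_rot: [3.141, 0.002, 2.989]
force: [-1.0, 0.7, -0.8]
width: 0.0354
t 30.5 at [ 0.4817 -0.3025  0.2169] rot [3.1413e+00 1.7000e-03 2.9890e+00] w 0.0354
(0.3957, 0.3029, 0.22) -> [ 0.5902  1.9509 -0.0109]
turn [-5.000e-04  1.600e-03 -8.348e-01]
83 [ 0.48509975 -0.29581219  0.01447852] [ 0.50370191 -0.29043142  0.02113251]
```

View pics/k4.png

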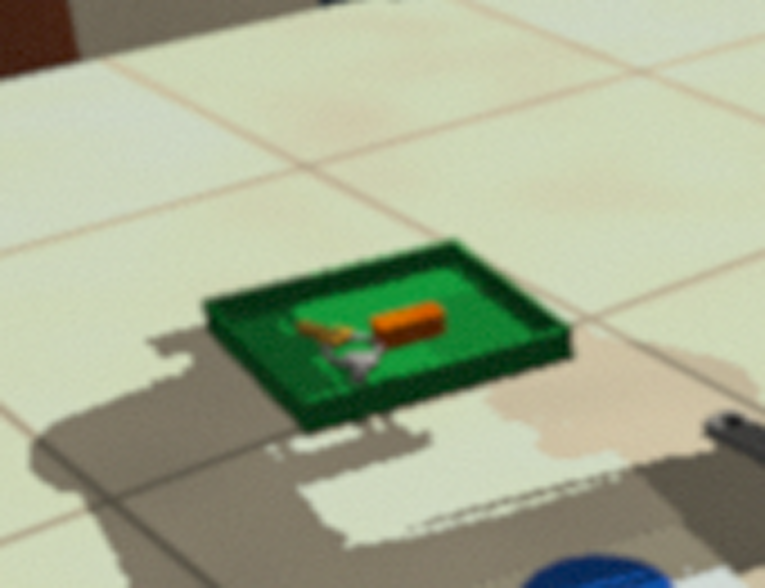

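The keys lie flat in the dish, with the fob at (408,322). Now back to the bottle.

```bash
python3 -m inch '0 0.302 1 0 0 0 -0.835; 0 0.302 1 0 0 0 -0.835; 0 0.302 1 0 0 0 -0.835; 0 0.302 1 0 0 0 -0.835; 0 0.302 1 0 0 0 -0.835; 0 0.302 1 0 0 0 -0.835; 0 0.302 1 0 0 0 -0.835; 0 0.302 1 0 0 0 -0.835; 0 0.302 1 0 0 0 -0.835; 0 0.302 1 0 0 0 -0.835'
python3 -c "
from h import *
go((.3957,.3029,.215),(.3957,.3029,.0895),yaw=-2.42)
f=arm.grab_frame('scene');C=cloud(f);z=C[...,2];m=(z>.112)&(z<.135)&(C[...,1]>.25)&(C[...,1]<.37)&(C[...,0]>.35)&(C[...,0]<.62)
k,l,st,ce=cv2.connectedComponentsWithStats(m.astype(np.uint8))
for i in range(1,k):
  if st[i,4]>30: P=C[l==i];print(st[i].tolist(),((P.max(0)+P.min(0))/2).round(4),np.ptp(P,0).round(4),np.median(P[:,2]).round(4))
"
```

```text
t: 31.55
eef_pos: [0.4373, 0.0069, 0.2156]
ee_rot: [3.141, -0.002, -2.421]
force: [-0.2, 0.1, -1.0]
width: 0.0876
t 31.55 at [0.4373 0.0069 0.2156] rot [ 3.1411e+00 -1.5000e-03 -2.4208e+00] w 0.0876
(0.3957, 0.3029, 0.215) -> [-0.547   0.8329  0.0017]
(0.3957, 0.3029, 0.0895) -> [-0.5476  0.8327  0.42  ]
turn [ 0.0004 -0.0015 -0.0007]
[470, 213, 27, 20, 426] [0.3964 0.304  0.1192] [0.0378 0.0372 0.0142] 0.1238
[445, 234, 39, 30, 860] [0.4768 0.3125 0.1198] [0.0521 0.0508 0.0152] 0.1243
[424, 264, 36, 30, 819] [0.5558 0.3224 0.1193] [0.0441 0.044  0.0146] 0.1239
```

```bash
python3 -m inch '0 -0.547 0.833 0 0 0 0; 0 -0.547 0.833 0 0 0 0; 0 -0.547 0.833 0 0 0 0; 0 -0.547 0.833 0 0 0 0; 0 -0.547 0.833 0 0 0 0; 0 -0.547 0.833 0 0 0 0; 0 -0.547 0.833 0 0 0 0; 0 -0.547 0.833 0 0 0 0; 0 -0.547 0.833 0 0 0 0'; python3 -m inch '0 0 0 0.1 0 0 0; 0 0 0 0.2 0 0 0; 0 0 0 0.3 0 0 0; 0 0 0 0.38 0 0 0; 0 0 0 0.42 0 0 0; 0 0 0 0.42 0 0 0; 0 0 0 0.42 0 0 0; 0 0 0 0.42 0 0 0'
```

```text
t: 32.5
eef_pos: [0.3959, 0.3025, 0.2159]
ee_rot: [-3.141, -0.001, -2.421]
force: [0.3, -0.1, 0.0]
width: 0.0879
t: 33.3
eef_pos: [0.3963, 0.3042, 0.0917]
ee_rot: [3.141, 0.002, -2.42]
force: [-0.9, 0.0, -0.2]
width: 0.0878
```

```bash
python3 -m inch '1 0 0 0 0 0 0; 1 0 0 0 0 0 0; 1 0 0 0 0 0 0; 1 0 0 0 0 0 0; 1 0 0 0 0 0 0; 1 0 0 0 0 0 0; 1 0 0 0 0 0 0' 30; python3 -m inch '1 0 0 -0.05 0 0 0; 1 0 0 -0.15 0 0 0; 1 0 0 -0.25 0 0 0; 1 0 0 -0.35 0 0 0; 1 0 0 -0.45 0 0 0; 1 0 0 -0.5 0 0 0; 1 0 0 -0.5 0 0 0; 1 0 0 -0.5 0 0 0'
python3 -c "
from h import *
go((.5727,-.0318,.23),yaw=-2.42)"
```

```text
t: 34.0
eef_pos: [0.3956, 0.3037, 0.0903]
ee_rot: [-3.142, -0.0, -2.42]
force: [1.2, -0.1, -1.8]
width: 0.0374
t: 34.8
eef_pos: [0.395, 0.3032, 0.2392]
ee_rot: [3.141, -0.001, -2.42]
force: [0.2, 0.3, -3.6]
width: 0.0377
t 34.8 at [0.395  0.3032 0.2392] rot [ 3.1412e+00 -1.4000e-03 -2.4200e+00] w 0.0377
(0.5727, -0.0318, 0.23) -> [ 0.293  -1.2298  0.0306]
turn [ 0.0004 -0.0014 -0.    ]
```

```bash
python3 -m inch '1 0.02 -0.08 0 0 0 0; 1 0.045 -0.18 0 0 0 0; 1 0.07 -0.3 0 0 0 0; 1 0.1 -0.42 0 0 0 0; 1 0.13 -0.54 0 0 0 0; 1 0.16 -0.66 0 0 0 0; 1 0.19 -0.78 0 0 0 0; 1 0.215 -0.9 0 0 0 0; 1 0.235 -0.98 0 0 0 0'; python3 -m inch '1 0.03 -0.12 0 0 0 0; 1 0.05 -0.21 0 0 0 0; 1 0.058 -0.249 0 0 0 0; 1 0.058 -0.249 0.05 0 0 0; 1 0.058 -0.249 0.15 0 0 0; 1 0.058 -0.249 0.25 0 0 0; 1 0.058 -0.249 0.35 0 0 0; 1 0.058 -0.249 0.41 0 0 0; 1 0.058 -0.249 0.44 0 0 0; 1 0.058 -0.249 0.44 0 0 0; 1 0.058 -0.249 0.44 0 0 0; 1 0.058 -0.249 0.44 0 0 0'
python3 -c "
from h import *
go((.5727,-.0318,.0983),yaw=-2.42)"
```

```text
t: 35.7
eef_pos: [0.5368, 0.0342, 0.238]
ee_rot: [3.14, -0.003, -2.421]
force: [0.2, 0.1, -4.0]
width: 0.0376
t: 36.9
eef_pos: [0.5741, -0.0309, 0.1095]
ee_rot: [-3.141, 0.002, -2.419]
force: [0.4, 0.3, -4.6]
width: 0.0376
t 36.9 at [ 0.5741 -0.0309  0.1095] rot [-3.1406e+00  1.7000e-03 -2.4194e+00] w 0.0376
(0.5727, -0.0318, 0.0983) -> [0.0056 0.0009 0.0374]
turn [-0.001   0.0016  0.0006]
```

```bash
python3 -m inch '1 0.003 0 0.015 0 0 0; 1 0.003 0 0.028 0 0 0; 1 0.003 0 0.028 0 0 0; 1 0.003 0 0.028 0 0 0'; python3 -m inch '1 0 0 0.004 0 0 0; 1 0 0 0.004 0 0 0; 1 0 0 0.004 0 0 0';python3 -m inch '1 0 0 0.003 0 0 0; 1 0 0 0.003 0 0 0; 1 0 0 0.003 0 0 0'
```

```text
t: 37.3
eef_pos: [0.5726, -0.0318, 0.0999]
ee_rot: [3.142, -0.0, -2.42]
force: [0.2, 0.3, -3.3]
width: 0.0375
t: 37.6
eef_pos: [0.5726, -0.0317, 0.0987]
ee_rot: [3.142, -0.0, -2.42]
force: [0.2, 0.4, -2.8]
width: 0.0374
t: 37.9
eef_pos: [0.5729, -0.0317, 0.0983]
ee_rot: [-3.141, 0.001, -2.419]
force: [-0.6, -0.1, 1.9]
width: 0.0373
```

```bash
python3 -m inch '1 0 0 0.001 0 0 0; 0.3 0 0 0.001 0 0 0; 0 0 0 0 0 0 0; 0 0 0 0 0 0 0; 0 0 0 0 0 0 0; 0 0 0 -0.05 0 0 0; 0 0 0 -0.15 0 0 0; 0 0 0 -0.3 0 0 0; 0 0 0 -0.4 0 0 0; 0 0 0 -0.4 0 0 0; 0 0 0 -0.4 0 0 0'
python3 -c "
from h import *
go((.4763,.312,.215),(.4763,.312,.0965),yaw=-2.42)"
```

```text
t: 39.0
eef_pos: [0.5728, -0.0316, 0.2184]
ee_rot: [-3.141, 0.002, -2.42]
force: [0.1, -0.7, -0.2]
width: 0.0877
t 39.0 at [ 0.5728 -0.0316  0.2184] rot [-3.1412e+00  1.6000e-03 -2.4198e+00] w 0.0877
(0.4763, 0.312, 0.215) -> [-0.5153  1.0721  0.0117]
(0.4763, 0.312, 0.0965) -> [-0.5146  1.0723  0.4067]
turn [-0.0004  0.0016  0.0002]
```

```bash
python3 -m inch '0 -0.48 1 0 0 0 0; 0 -0.48 1 0 0 0 0; 0 -0.48 1 0 0 0 0; 0 -0.48 1 0 0 0 0; 0 -0.48 1 0 0 0 0; 0 -0.48 1 0 0 0 0; 0 -0.48 1 0 0 0 0; 0 -0.48 1 0 0 0 0'; python3 -m inch '0 -0.035 0.072 0 0 0 0; 0 -0.035 0.072 0 0 0 0; 0 -0.035 0.072 0 0 0 0; 0 -0.035 0.072 0.1 0 0 0; 0 -0.035 0.072 0.2 0 0 0; 0 -0.035 0.072 0.3 0 0 0; 0 -0.035 0.072 0.38 0 0 0; 0 -0.035 0.072 0.403 0 0 0; 0 -0.035 0.072 0.403 0 0 0; 0 -0.035 0.072 0.403 0 0 0; 0 -0.035 0.072 0.403 0 0 0'
python3 m.py | grep blue
python3 - <<'E'
from h import *
for n in("top","scene"):
    f=arm.grab_frame(n);C=cloud(f);z=C[...,2];m=(z>.122)&(z<.145)&(C[...,1]>-.1)&(C[...,1]<.05)&(C[...,0]>.5)&(C[...,0]<.65)
    P=C[m];print(n,m.sum(),((P.max(0)+P.min(0))/2).round(4),np.ptp(P,0).round(4))
go((.4763,.312,.0965))
E
```

```text
t: 39.8
eef_pos: [0.4809, 0.2917, 0.2159]
ee_rot: [3.142, -0.002, -2.416]
force: [0.7, 0.2, -0.6]
width: 0.0876
t: 40.9
eef_pos: [0.4768, 0.3122, 0.0984]
ee_rot: [3.141, 0.002, -2.42]
force: [0.7, 0.1, -0.2]
width: 0.0875
top blue [ 0.5743 -0.0324  0.032 ] 3.25
scene blue [ 0.5748 -0.0265  0.0305] 10.61
blue [ 0.5746 -0.0294]
top 321 [ 0.5723 -0.0327  0.1293] [0.0375 0.0374 0.0143]
scene 266 [ 0.5733 -0.0309  0.128 ] [0.0366 0.0373 0.0116]
t 41.1 at [0.4763 0.312  0.0978] rot [ 3.1414e+00  1.4000e-03 -2.4196e+00] w 0.088
(0.4763, 0.312, 0.0965) -> [ 0.0001 -0.0001  0.0042]
```

View pics/scene3.png

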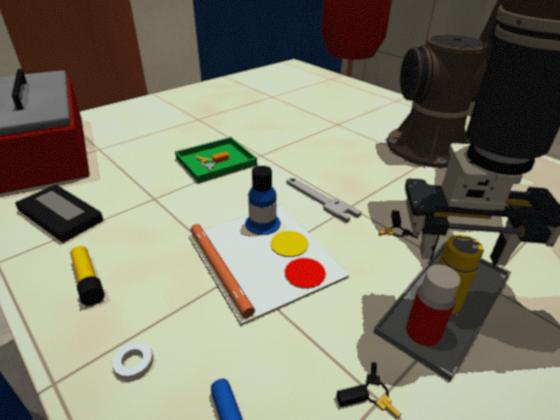

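The bottle stands on its coaster at (262,215), within about 1 mm of its starting spot in both views. Now the tub.

```bash
python3 -m inch '1 0 0 0 0 0 0; 1 0 0 0 0 0 0; 1 0 0 0 0 0 0; 1 0 0 0 0 0 0; 1 0 0 0 0 0 0; 1 0 0 0 0 0 0' 30; python3 -m inch '1 0 0 -0.05 0 0 0; 1 0 0 -0.15 0 0 0; 1 0 0 -0.25 0 0 0; 1 0 0 -0.35 0 0 0; 1 0 0 -0.45 0 0 0; 1 0 0 -0.5 0 0 0; 1 0 0 -0.5 0 0 0; 1 0 0 -0.5 0 0 0'
python3 -c "
from h import *
go((.575,.0485,.23),yaw=-2.42)"
```

```text
t: 41.7
eef_pos: [0.476, 0.3117, 0.0969]
ee_rot: [-3.142, -0.0, -2.42]
force: [-0.0, -0.0, -1.1]
width: 0.0505
t: 42.5
eef_pos: [0.4754, 0.3114, 0.2458]
ee_rot: [3.141, -0.001, -2.42]
force: [-0.3, -0.2, -3.6]
width: 0.0502
t 42.5 at [0.4754 0.3114 0.2458] rot [ 3.141e+00 -1.300e-03 -2.420e+00] w 0.0502
(0.575, 0.0485, 0.23) -> [ 0.3296 -0.8773  0.0527]
turn [ 0.0006 -0.0013  0.    ]
```

```bash
python3 -m inch '1 0.025 -0.065 0 0 0 0; 1 0.065 -0.17 0 0 0 0; 1 0.11 -0.28 0 0 0 0; 1 0.155 -0.4 0 0 0 0; 1 0.2 -0.52 0 0 0 0; 1 0.245 -0.64 0 0 0 0; 1 0.285 -0.76 0 0 0 0; 1 0.315 -0.84 0 0 0 0; 1 0.329 -0.877 0 0 0 0; 1 0.329 -0.877 0 0 0 0'; python3 -m inch '1 0 0 0.05 0 0 0; 1 0 0 0.15 0 0 0; 1 0 0 0.25 0 0 0; 1 0 0 0.35 0 0 0; 1 0 0 0.41 0 0 0; 1 0 0 0.44 0 0 0; 1 0 0 0.44 0 0 0; 1 0 0 0.44 0 0 0; 1 0 0 0.44 0 0 0'
python3 -c "
from h import *
go((.575,.0485,.105),yaw=-2.42)"
```

```text
t: 43.5
eef_pos: [0.5754, 0.0476, 0.245]
ee_rot: [3.14, -0.003, -2.422]
force: [-0.2, 0.8, -2.9]
width: 0.0504
t: 44.4
eef_pos: [0.5766, 0.0495, 0.1162]
ee_rot: [-3.141, 0.002, -2.419]
force: [0.1, -0.7, -2.8]
width: 0.0501
t 44.4 at [0.5766 0.0495 0.1162] rot [-3.1407e+00  1.9000e-03 -2.4192e+00] w 0.0501
(0.575, 0.0485, 0.105) -> [0.0064 0.001  0.0373]
turn [-0.0008  0.0018  0.0008]
```

```bash
python3 -m inch '1 0.003 0 0.015 0 0 0; 1 0.003 0 0.028 0 0 0; 1 0.003 0 0.028 0 0 0; 1 0.003 0 0.028 0 0 0'; python3 -m inch '1 0 0 0.004 0 0 0; 1 0 0 0.004 0 0 0; 1 0 0 0.004 0 0 0';python3 -m inch '1 0 0 0.003 0 0 0; 1 0 0 0.003 0 0 0; 1 0 0 0.003 0 0 0'
```

```text
t: 44.8
eef_pos: [0.5751, 0.0483, 0.1065]
ee_rot: [3.142, -0.0, -2.42]
force: [0.7, 1.0, -3.6]
width: 0.0504
t: 45.1
eef_pos: [0.5752, 0.0484, 0.1054]
ee_rot: [-3.142, 0.0, -2.42]
force: [0.3, 0.2, -2.6]
width: 0.0501
t: 45.4
eef_pos: [0.5754, 0.0485, 0.1049]
ee_rot: [-3.141, 0.001, -2.419]
force: [-0.8, -0.0, 1.3]
width: 0.0506
```

```bash
python3 -m inch '1 0 0 0.001 0 0 0; 0.3 0 0 0.001 0 0 0; 0 0 0 0 0 0 0; 0 0 0 0 0 0 0; 0 0 0 0 0 0 0; 0 0 0 -0.05 0 0 0; 0 0 0 -0.15 0 0 0; 0 0 0 -0.3 0 0 0; 0 0 0 -0.38 0 0 0; 0 0 0 -0.38 0 0 0; 0 0 0 -0.38 0 0 0'
python3 -c "
from h import *
go((.5558,.3216,.215),(.5558,.3216,.0895),yaw=-2.42)"
```

```text
t: 46.5
eef_pos: [0.5751, 0.0486, 0.2187]
ee_rot: [3.142, 0.001, -2.42]
force: [0.3, 0.2, 0.2]
width: 0.0877
t 46.5 at [0.5751 0.0486 0.2187] rot [ 3.1416e+00  1.1000e-03 -2.4198e+00] w 0.0877
(0.5558, 0.3216, 0.215) -> [-0.5529  0.7257  0.013 ]
(0.5558, 0.3216, 0.0895) -> [-0.5524  0.7257  0.4313]
turn [0.     0.0011 0.0002]
```

```bash
python3 -m inch '0 -0.553 0.726 0 0 0 0; 0 -0.553 0.726 0 0 0 0; 0 -0.553 0.726 0 0 0 0; 0 -0.553 0.726 0 0 0 0; 0 -0.553 0.726 0 0 0 0; 0 -0.553 0.726 0 0 0 0; 0 -0.553 0.726 0 0 0 0; 0 -0.553 0.726 0 0 0 0'; python3 -m inch '0 0 0 0.1 0 0 0; 0 0 0 0.2 0 0 0; 0 0 0 0.3 0 0 0; 0 0 0 0.38 0 0 0; 0 0 0 0.428 0 0 0; 0 0 0 0.428 0 0 0; 0 0 0 0.428 0 0 0; 0 0 0 0.428 0 0 0'
python3 - <<'E'
from h import *
for n in("top","scene"):
    f=arm.grab_frame(n);C=cloud(f);z=C[...,2];m=(z>.122)&(z<.145)&(C[...,1]>.005)&(C[...,1]<.1)&(C[...,0]>.5)&(C[...,0]<.65)
    P=C[m];print(n,m.sum(),((P.max(0)+P.min(0))/2).round(4),np.ptp(P,0).round(4))
go((.5558,.3216,.0895))
E
```

```text
t: 47.3
eef_pos: [0.555, 0.3215, 0.2167]
ee_rot: [-3.142, -0.003, -2.419]
force: [0.3, 0.2, -0.6]
width: 0.0876
t: 48.1
eef_pos: [0.5566, 0.3219, 0.0916]
ee_rot: [-3.141, 0.002, -2.42]
force: [0.6, 0.0, -0.1]
width: 0.0875
top 584 [0.5752 0.0477 0.1304] [0.0498 0.049  0.0165]
scene 516 [0.5761 0.0503 0.1283] [0.0509 0.051  0.0124]
t 48.2 at [0.5564 0.322  0.0915] rot [ 3.1415e+00  2.3000e-03 -2.4196e+00] w 0.0876
(0.5558, 0.3216, 0.0895) -> [0.0023 0.0002 0.0067]
```

The tub is also within about 1 mm of where it started. Now the red can.

```bash
python3 -m inch '1 0 0 0 0 0 0; 1 0 0 0 0 0 0; 1 0 0 0 0 0 0; 1 0 0 0 0 0 0; 1 0 0 0 0 0 0; 1 0 0 0 0 0 0' 30; python3 -m inch '1 0 0 -0.05 0 0 0; 1 0 0 -0.15 0 0 0; 1 0 0 -0.25 0 0 0; 1 0 0 -0.35 0 0 0; 1 0 0 -0.45 0 0 0; 1 0 0 -0.5 0 0 0; 1 0 0 -0.5 0 0 0; 1 0 0 -0.5 0 0 0'
python3 -c "
from h import *
go((.6065,.1215,.23),yaw=-2.42)"
```

```text
t: 48.8
eef_pos: [0.5557, 0.3216, 0.09]
ee_rot: [-3.142, -0.0, -2.42]
force: [0.8, -0.0, 0.2]
width: 0.0451
t: 49.6
eef_pos: [0.5552, 0.3214, 0.239]
ee_rot: [3.141, -0.001, -2.42]
force: [0.9, 0.2, -2.8]
width: 0.0435
t 49.6 at [0.5552 0.3214 0.239 ] rot [ 3.1409e+00 -1.0000e-03 -2.4199e+00] w 0.0435
(0.6065, 0.1215, 0.23) -> [ 0.3117 -0.6131  0.03  ]
turn [ 0.0006 -0.001   0.0001]
```

```bash
python3 -m inch '1 0.03 -0.06 0 0 0 0; 1 0.08 -0.16 0 0 0 0; 1 0.135 -0.265 0 0 0 0; 1 0.19 -0.375 0 0 0 0; 1 0.245 -0.48 0 0 0 0; 1 0.29 -0.57 0 0 0 0; 1 0.311 -0.613 0 0 0 0; 1 0.311 -0.613 0 0 0 0'; python3 -m inch '1 0 0 0.05 0 0 0; 1 0 0 0.15 0 0 0; 1 0 0 0.25 0 0 0; 1 0 0 0.35 0 0 0; 1 0 0 0.41 0 0 0; 1 0 0 0.44 0 0 0; 1 0 0 0.44 0 0 0; 1 0 0 0.44 0 0 0; 1 0 0 0.44 0 0 0; 1 0 0 0.44 0 0 0'
python3 -c "
from h import *
go((.6065,.1215,.098),yaw=-2.42)"
```

```text
t: 50.4
eef_pos: [0.607, 0.1194, 0.2386]
ee_rot: [3.141, -0.002, -2.422]
force: [-0.1, 0.6, -2.3]
width: 0.0432
t: 51.4
eef_pos: [0.6078, 0.1222, 0.1093]
ee_rot: [-3.141, 0.002, -2.42]
force: [0.2, -0.1, -1.6]
width: 0.0434
t 51.4 at [0.6078 0.1222 0.1093] rot [-3.1411e+00  1.9000e-03 -2.4195e+00] w 0.0434
(0.6065, 0.1215, 0.098) -> [0.005  0.0011 0.0375]
turn [-0.0005  0.0018  0.0005]
```

```bash
python3 -m inch '1 0.003 0 0.015 0 0 0; 1 0.003 0 0.028 0 0 0; 1 0.003 0 0.028 0 0 0; 1 0.003 0 0.028 0 0 0'; python3 -m inch '1 0 0 0.004 0 0 0; 1 0 0 0.004 0 0 0; 1 0 0 0.004 0 0 0';python3 -m inch '1 0 0 0.003 0 0 0; 1 0 0 0.003 0 0 0; 1 0 0 0.003 0 0 0'
```

```text
t: 51.8
eef_pos: [0.6065, 0.1211, 0.0994]
ee_rot: [3.142, -0.0, -2.42]
force: [0.4, -0.1, -2.5]
width: 0.0433
t: 52.1
eef_pos: [0.6066, 0.1213, 0.0985]
ee_rot: [3.142, -0.0, -2.42]
force: [-0.7, -0.4, -2.2]
width: 0.0435
t: 52.4
eef_pos: [0.6068, 0.1214, 0.0983]
ee_rot: [-3.141, 0.001, -2.419]
force: [-2.0, 0.1, 4.6]
width: 0.0433
```

Contact. I release, rise, and draw back towards the tray for a clear view.

```bash
python3 -m inch '1 0 0 0 0 0 0; 0.3 0 0 0 0 0 0; 0 0 0 0 0 0 0; 0 0 0 0 0 0 0; 0 0 0 0 0 0 0; 0 0 0 -0.05 0 0 0; 0 0 0 -0.15 0 0 0; 0 0 0 -0.3 0 0 0; 0 0 0 -0.42 0 0 0; 0 0 0 -0.5 0 0 0; 0 0 0 -0.5 0 0 0'; python3 -m inch '0 -0.2 0.7 0 0 0 0; 0 -0.2 0.7 0 0 0 0; 0 -0.2 0.7 0 0 0 0; 0 -0.2 0.7 0 0 0 0; 0 -0.2 0.7 0 0 0 0; 0 -0.2 0.7 0 0 0 0; 0 -0.2 0.7 0 0 0 0'
python3 m.py >/dev/null
python3 - <<'E'
from h import *
for n in("top","scene"):
    f=arm.grab_frame(n);C=cloud(f);z=C[...,2];m=(z>.122)&(z<.145)&(C[...,1]>-.1)&(C[...,1]<.16)&(C[...,0]>.5)&(C[...,0]<.65)
    k,l,st,ce=cv2.connectedComponentsWithStats(m.astype(np.uint8))
    for i in range(1,k):
        P=C[l==i]
        if len(P)>30: print(n,((P.max(0)+P.min(0))/2).round(4),np.ptp(P,0).round(4),np.median(P[:,2]).round(4))
    if n=="top": cv2.imwrite("pics/fin.png",cv2.resize(f["img"][100:260,180:360,::-1],None,fx=4,fy=3.7,interpolation=2))
E
```

```text
t: 53.5
eef_pos: [0.6084, 0.1218, 0.252]
ee_rot: [-3.139, 0.007, -2.419]
force: [0.3, 0.3, -0.0]
width: 0.088
t: 54.2
eef_pos: [0.5126, 0.3185, 0.2469]
ee_rot: [-3.141, -0.001, -2.419]
force: [0.3, -0.1, -0.0]
width: 0.0875
top [0.6073 0.1206 0.1302] [0.0439 0.0419 0.0145] 0.1314
top [0.5752 0.0476 0.1298] [0.0496 0.0487 0.0155] 0.1319
top [ 0.5722 -0.0327  0.1296] [0.0366 0.0375 0.0148] 0.1316
scene [ 0.5726 -0.0313  0.1279] [0.0365 0.0385 0.0117] 0.1315
scene [0.576  0.05   0.1283] [0.0511 0.051  0.0125] 0.1321
scene [0.6078 0.1227 0.128 ] [0.0444 0.0442 0.0117] 0.1317
```

View pics/scene3.png

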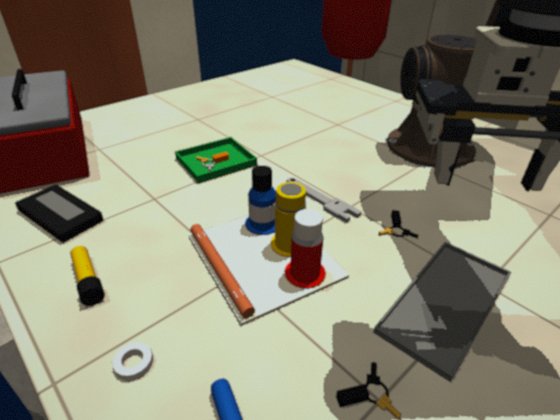

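View pics/fin.png

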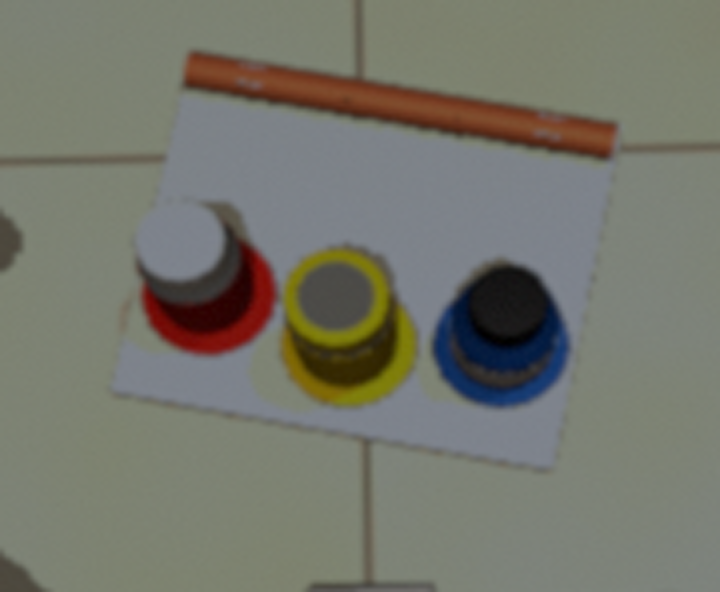

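Each container is on its own coaster at height 0.132 m: scene (305,250), (290,218), (262,200). The keys are in the dish at (212,160), and the spanner has not moved. I let the arm settle and hand the job in.

```bash
python3 -m inch '0 0 0 0 0 0 0; 0 0 0 0 0 0 0; 0 0 0 0 0 0 0'; python3 -c "
from station import arm
print(arm.job_done())"
```

```text
t: 54.7
eef_pos: [0.513, 0.3182, 0.2476]
ee_rot: [3.142, 0.0, -2.42]
force: [-0.2, -0.1, -0.8]
width: 0.0877
the job is handed in; nothing more can be done
None
```

The job is done and handed in at t ≈ 55 s. I stood the can, tub and bottle in the grey tray and laid the orange-fob keys flat in the green dish. Then I put the bottle, tub and can back on their own coasters.

- **Containers:** in the last pictures all three stand upright with their tops at 0.132 m. In each camera view they are within about 2 mm of where they started on the coasters. I did not fit the coaster outlines against the containers again after the last placing.
- **Keys:** they lie flat inside the dish.
- **Spanner and look-alikes:** they look unmoved in the pictures. I did not measure the spanner.
- **Robot:** open, clear of everything and at rest. The readings after each move stayed under 6 N.
- **One disagreement:** the two cameras differ by 2–3 mm in y for the same points. I set the containers down by values between the two, checked against where they were first gripped.

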